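# Weigh a cast block on the sprung hand scale

## Task

Weigh the cast block with the steel lifting loop: take the hand scale from its rack, hook it under the loop and take up the strain until it carries about 300 g (3 N) with the block still standing on the bench, and pause there for a second or two to see that the hook is seated; then raise the block slowly until it hangs level and clear of the bench by a finger's width (1 to 2 cm), and hold it still for a second or two to be read. Set it down gently where it stood, unhook the scale and hang it back upright in its rack. The scale takes 1.2 kg (12 N) at most, so do not jerk or jam it; keep the hand off the block and leave everything else where it is.

Things in the scene. Friction and masses are not known exactly. Their poses are not given: they have to be found in the camera images.
- block: the block to weigh: white plaster two-core block, 150 (its x) x 75 (y) x 75 mm high, cores upright, the only one with a steel loop on top. Weight unknown, 0.55 to 0.92 kg, centred. Origin: centre of its underside, z up.
- loop_crown (a point): underside of the peak of the block's loop, where the hook bears: 140 mm above the block's underside, 65 mm above its top. Axes as the block's. The loop is an arch of 6 mm bar in the block's y-z plane: legs at y = -29 and +29 mm, upright to 31 mm below this point, then leaning in to a blunt peak. The window under it runs along the block's x; both sides are alike.
- scale_grip (a point): centre of the hand scale's black handle, a level bar 24 (scale x) x 92 (y) x 34 mm high, z up; take it from above with the fingers closing along scale x. Under it is a case 26 x 40 x 65 mm high, and out of that comes the hook. The pose is not given while the hand holds it.
- scale: the whole hand scale with its hook, 0.24 kg. Origin: centre of the handle's underside, 17 mm below scale_grip; same axes. The hook is sprung: it draws out of the case 1.25 mm per newton, 18 mm at most, and cannot be pushed in. It is also screwed in more or less far, and stays so: unloaded, its hollow, where a load hangs, is 122 to 142 mm straight below scale_grip; which is not known.
- case_foot (a point): centre of the case's underside, 82 mm below scale_grip, where the hook comes out: 7 mm bar in the scale's x-z plane, open to scale +x. Its tip is 22 mm in +x, top 21 mm above the hollow; its lowest point is 7 mm below the hollow. The loop's bar goes in between tip and case and must stop with its centre 7 to 15 mm in +x of the scale's middle (nearer is the shank); then it slides into the hollow as the scale rises.
- rack: fixed steel rack holding the scale: two level prongs along the rack's x at y = -36 and +36 mm, 12 mm wide, top 151 mm above the bench (the handle's underside rests there), with 9 mm lips at their free ends, x = -33 mm; two posts under their far ends, x = 85 to 103 mm. Origin on the bench below the handle. Scale x lies along rack x (may be put back either way). The scale lifts straight up out of it.
- half_block: bystander: plaster one-core half block, 70 x 75 x 75 mm, no loop. Origin: centre of underside.
- plain_block: bystander: plaster two-core block like the one to weigh, without a loop. Origin: centre of underside.
- brush: bystander: brush lying between the two places.
- mallet: bystander: hammer lying to the right.
Mind the look-alikes: they are no part of the job. What is shaped like the rack but green is not meant. Leave any pink or turquoise look-alike of the scale alone.

How it is judged (in metres and radians):
On the way, in this order (a step that is already met when the one before it is completed fails the run):
1. the hook takes up the strain under the loop: the scale carries 1.8 to 4.2 N for a second while the block still stands on the bench (contact force between scale and block between 1.8 and 4.2 N and angle between block's own z axis and vertical below 0.02 rad and height (world z) of block below 0.003 m), for 1 s.
2. the block hangs from the scale, clear of the bench by 8 to 35 mm, level and still, for a second (height (world z) of block between 0.008 and 0.035 m and angle between block's own z axis and vertical below 0.09 rad and contact force between scale and block above 4 N and linear speed of block below 0.04 m/s and angular speed of block below 0.4 rad/s), for 1 s.
At the end, for the whole second after the job is handed in: the block stands flat on the bench within 30 mm of where it stood, and the scale hangs upright and at rest in its rack, the handle lying on both prongs (its underside within 5 mm of their tops, its middle within 14 mm of the rack's middle in rack y and between -22 and +45 mm in rack x), let go (height (world z) of block below 0.003 m and angle between block's own z axis and vertical below 0.02 rad and distance of block from where it was at the start of the episode below 0.03 m and linear speed of each of block, scale below 0.02 m/s and x of scale in the frame of rack between -0.022 and 0.045 m and y of scale in the frame of rack between -0.014 and 0.014 m and z of scale in the frame of rack between 0.146 and 0.156 m and angle between scale's own z axis and vertical below 0.08 rad); the robot touches nothing.
It fails at once if the scale is loaded, jerked or pushed against the block with more than 12 N (contact force between scale and block above 12 N).
It fails at once if the robot itself touches the block (contact force between any of the fingers, the arm and block above 0.5 N).
It fails at once if the block is dropped or jerked: it moves faster than 0.2 m/s (linear speed of block above 0.2 m/s).
It fails at once if the block is raised more than 60 mm (height (world z) of block above 0.06 m).
It fails at once if a bystander is moved by more than 20 mm (distance of any of half_block, plain_block, brush, mallet from where it was at the start of the episode above 0.02 m).
It also fails if it takes over 72 s, if anything falls off the work surface, if the arm or the gripper's body presses on something with over 40 N, if the wrist force passes 120 N, or if a joint passes its speed limit or range.

## Robot

A 6-joint arm with a two-finger parallel gripper is mounted at the origin on the work surface. World frame = base frame: x ahead of the robot, y to its left, z up, the work surface at z = 0. Lengths are in m, angles in degrees, forces in N, time in s.
With the tool pointing down it reaches from about 0.375 to 0.75 m from the base axis. Payload 9 kg.
Tool frame: the origin (TCP) lies between the finger pads; the fingertips stand ctrl.nose_length ahead of it and the grasp point (between the pads) lies 6 mm ahead of it (ctrl.nose_length is the distance from the TCP to the fingertips, in m); z points along the fingers, y is the direction in which the jaws open and shut (so a half turn about z gives the same grasp; the last joint's range is limited). The gripper opens to 85 mm and grips with 20 to 120 N. Pads are 22 mm wide; open, the fingers measure 114 mm over their backs; the gripper's body (76 mm by 85 mm) begins 54 mm behind the grasp point. The pads swing forward as they close: fully open they stand 13 mm farther back than shut.
Start: joints at [-78.421, 5.964, 5.575, 89.605, 0, 77.527], TCP at [0.245, -0.548, 0.256] pointing down, gripper open.
Joint ranges: [-171.21, 171.21], [-48.23, 106.86], [-62.78, 66.21], [-105.2, 120.99], [-86.42, 89.51], [-180, 180]. Speed limits (degrees/s): [127.2, 127.2, 147.25, 180, 180, 180].

## Interface

Orientations are given as a 3x3 rotation matrix whose columns are the frame's x, y, z axes.
In Python, from plant import sensors, cams, ctrl gives the robot as it stands.
- The arm moves only by the shell command python3 -m handwheel 'ROWS' [FORCE]. ROWS is JSON, a list of rows, each an object with "slide": the shift along the tool's x, y, z in mm, a list of three; "rotation": the turn, a rotation vector about the tool's x, y, z in rad, a list of three; "jaw": the closure, from -1 (fully open) to 1 (shut), so that 0 is half open. In form: [{"slide": [dx, dy, dz], "rotation": [ax, ay, az], "jaw": jaw}, ...]. A call has exactly 10 rows; each row is the pose to reach, as a shift and turn from the pose measured when the call began, along the tool's axes at that moment; what a row does not reach only later rows make up. A row lasts 1/12 s, in which the tool goes at most 41.7 mm and 7.16 degrees, less where a joint would pass 70% of its speed; a pose out of reach is approached as far as the arm can. A call with a gripper value outside its range is refused whole. The fingers move at their own pace and stop on an object; FORCE is the grip in N (left out, the last holds). Time passes only in rows, so rows that repeat a pose let the fingers close, or fill a call up. It gives the time, the measured TCP pose, the force and the opening at its end, in the units of the state.
- sensors.get_obs(): the state, without advancing time (a new reading comes with each control period).
- cams.read_camera(name): name is "scene" or "top" or "wrist"; returns the picture (420x560x3 uint8, blue, green, red); there is no depth.
- cams.calibration(name): a dict with "fovy" (degrees; the focal length in pixels is half the picture's height over the tangent of half this angle, whatever the lens; pixels are square), "cx", "cy" (the principal point, pixels), "xyz" and "orientation" of the camera in the world. Camera axes: x right, y down, z forward; pixel columns grow to the right and rows downward; lengths in m; the calibration is good to about 2 mm. A picture is of the moment at which its call begins: read the wrist's pose just before it. calibration takes no time and is no camera call; for the wrist camera it gives the pose at the moment of the call.
- ctrl.sign_off(): hands the job in, once; it reports no verdict.
The state is a dict: "time": time; "q": joint angles; "qd": joint speeds; "joint_efforts": joint torques, N m; "eef_pos": TCP position; "orientation": TCP orientation; "ft_force": force on the tool from outside, world axes, zero at the start; "moment": the same for the moment, N m; "opening": opening from 0.0 (shut) to 1.0 (fully open).
Only numpy, scipy, OpenCV 4.12 (cv2) and the standard library are available. Lean on these libraries where they do the work, as an engineer would, in place of code of your own. Each camera call takes 0.05 s, during which the arm holds its last target.

## Working session

There is one attempt and no reset: what is moved stays moved. The work goes in short steps, Python scripts to look and compute and a shell command to move; the robot and the scene stay as the last step left them, time stands still between calls to the robot, and variables do not carry over. Pictures are saved under pics/ and viewed, and the job is handed in when it is done.

```bash
ls; mkdir -p pics; python3 - <<'E'
from plant import sensors,cams,ctrl
import cv2
o=sensors.get_obs();print(o, ctrl.nose_length)
for n in("scene","top","wrist"):
    print(n,cams.calibration(n)); cv2.imwrite(f"pics/{n}0.png",cams.read_camera(n))
E
```

```text
pics
{'time': 0.0, 'q': array([-7.84213923e+01,  6.00008430e+00,  5.52619343e+00,  8.96052659e+01,
        3.84466675e-04,  7.75269166e+01]), 'qd': array([-0.11979723,  0.00998019, -0.02725954,  0.02311775,  0.05324475,
        0.02739004]), 'joint_efforts': array([ 1.86713944e-03, -5.56925011e+01,  5.03655767e+01,  1.67091878e-02,
       -1.74437309e-04,  3.54793826e-05]), 'eef_pos': array([ 0.24448504, -0.54758993,  0.25549901]), 'orientation': array([[ 9.13178180e-01,  4.07560472e-01, -2.70719354e-04],
       [ 4.07560448e-01, -9.13177226e-01,  1.35477833e-03],
       [ 3.04939348e-04, -1.34748851e-03, -9.99999046e-01]]), 'ft_force': array([-0.72621759, -0.35958716,  0.39920237]), 'moment': array([-0.00305431,  0.02505498, -0.03934214]), 'opening': 0.999109703291855} 0.025
scene {'fovy': 46.510109945453465, 'cx': 280.137229538724, 'cy': 210.24005862195312, 'xyz': array([1.17962995, 1.10856494, 0.9321253 ]), 'orientation': array([[-0.86040692,  0.27447611, -0.4293749 ],
       [ 0.50956116,  0.45199727, -0.73215155],
       [-0.00688183, -0.84874103, -0.52876394]])}
top {'fovy': 43.45033244444484, 'cx': 275.227605857572, 'cy': 202.460221523653, 'xyz': array([0.44038113, 0.00311712, 1.38102804]), 'orientation': array([[ 6.48427930e-03, -9.97600067e-01,  6.89351929e-02],
       [-9.99978811e-01, -6.50851319e-03, -1.26949462e-04],
       [ 5.75310404e-04, -6.89329091e-02, -9.97621132e-01]])}
wrist {'fovy': 68.14547606592924, 'cx': 283.78742552441435, 'cy': 205.32953483515212, 'xyz': array([ 0.30793737, -0.51858387,  0.37427226]), 'orientation': array([[ 0.40717536, -0.87746852, -0.25349008],
       [-0.9133492 , -0.39154633, -0.11173496],
       [-0.0012092 ,  0.27702068, -0.96086319]])}
```

View pics/scene0.png

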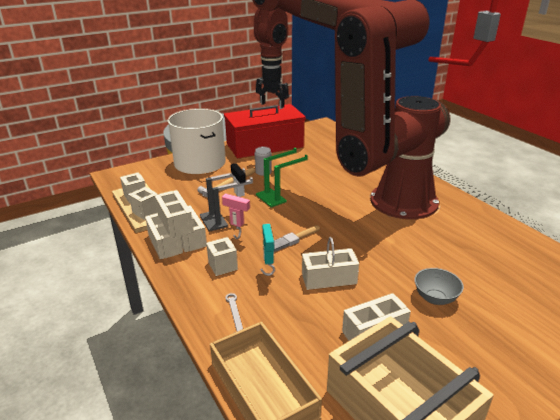

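View pics/top0.png

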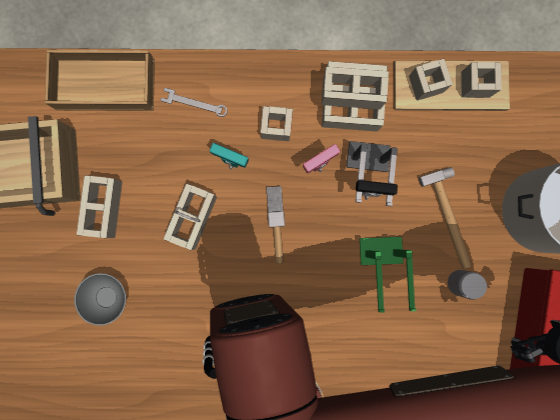

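View pics/wrist0.png

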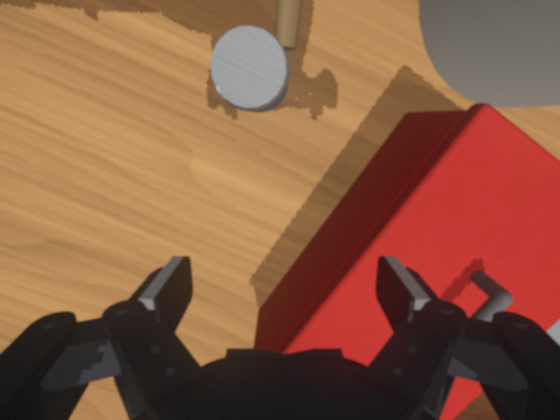

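The black scale hangs on the grey rack at top (377,187). The green rack at (390,270), and the pink (322,158) and turquoise (229,153) scales are look-alikes. The block with a loop is at top (190,216); the plain block is at (98,205). I'll enlarge these to confirm.

```bash
cat > h.py <<'E'
import numpy as np,cv2
from plant import sensors,cams,ctrl
def f(c): return 210/np.tan(np.radians(c['fovy'])/2)
def ray(c,u,v):
    d=c['orientation']@np.array([(u-c['cx'])/f(c),(v-c['cy'])/f(c),1]); return np.array(c['xyz']),d
def onz(c,u,v,z):
    p,d=ray(c,u,v); return p+d*(z-p[2])/d[2]
def proj(c,P):
    q=c['orientation'].T@(np.array(P)-c['xyz']); return q[:2]/q[2]*f(c)+[c['cx'],c['cy']]
def tri(obs):
    A=0;b=0
    for c,u,v in obs:
        p,d=ray(c,u,v);d=d/np.linalg.norm(d);M=np.eye(3)-np.outer(d,d);A=A+M;b=b+M@p
    return np.linalg.solve(A,b)
def crop(img,x0,y0,x1,y1,s,name):
    cv2.imwrite(name,cv2.resize(img[y0:y1,x0:x1],None,fx=s,fy=s,interpolation=cv2.INTER_CUBIC))
E
python3 - <<'E'
from h import *
t=cv2.imread('pics/top0.png');s=cv2.imread('pics/scene0.png')
a=cv2.resize(t[130:215,340:410],None,fx=7,fy=7,interpolation=2)[:595,:400]
crop(t,335,130,410,215,7,'pics/c1.png');crop(t,155,175,225,255,7,'pics/c2.png')
crop(s,190,150,270,240,6,'pics/c3.png');crop(s,290,230,370,295,8,'pics/c4.png')
E
```

```text
(no output)
```

View pics/c1.png

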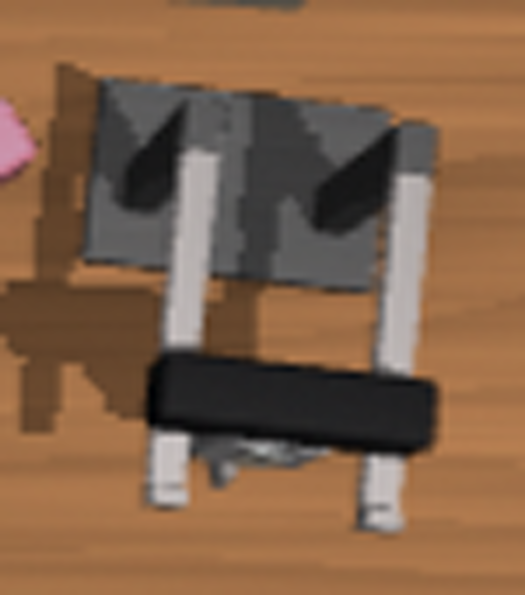

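View pics/c2.png

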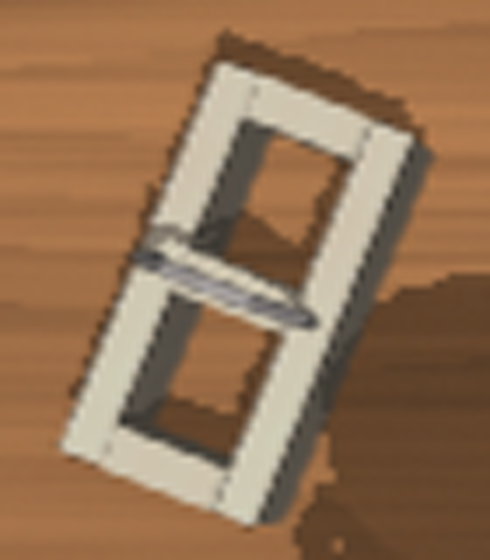

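View pics/c3.png

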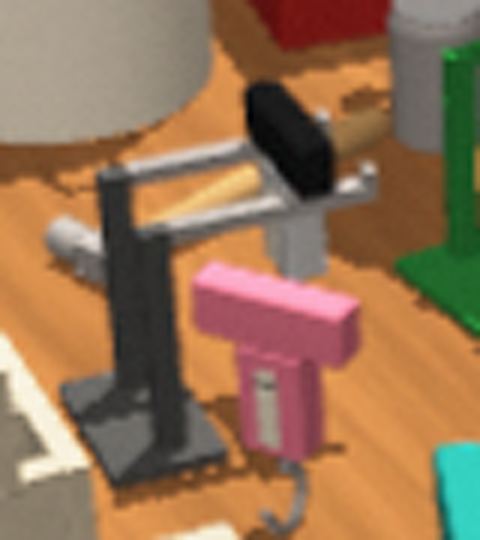

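View pics/c4.png

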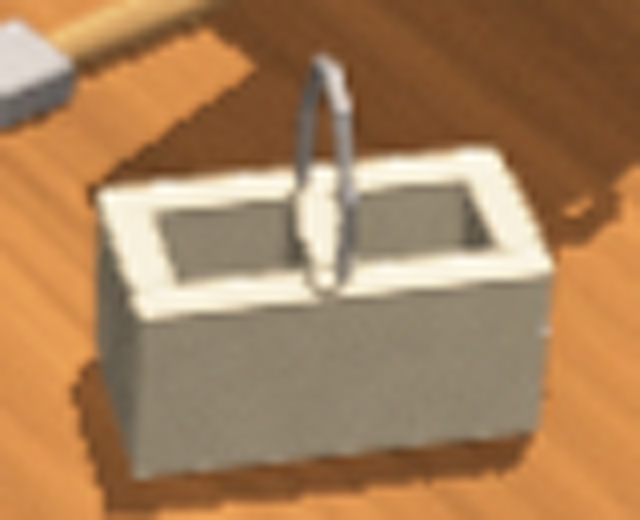

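The black scale on the steel rack has prongs toward the robot and posts away (crop 1). The white block carrying the arch is confirmed in crops 2 and 4. Next I compute the poses.

```bash
python3 - <<'E'
from h import *
c=cams.calibration('top');s=cams.calibration('scene')
def T(pts,x0,y0,k,z,c=c): return np.array([onz(c,x0+(u)/k,y0+(v)/k,z) for u,v in pts])
B=T([(220,62),(418,140),(250,525),(62,448)],155,175,7,.075)
print(B,B.mean(0)); e=(B[0]-B[3]+B[1]-B[2])/2;print('bx',e,np.linalg.norm(e),np.degrees(np.arctan2(e[1],e[0])),np.linalg.norm(B[0]-B[1]))
BS=T([(97,192),(487,147),(552,268),(140,318)],290,230,8,.075,s);print('scene',BS.mean(0))
H=T([(160,352),(437,382),(432,440),(152,415)],335,130,7,.185);print(H,H.mean(0)); e=H[1]-H[0];print(np.linalg.norm(e),np.degrees(np.arctan2(e[1],e[0])))
P=T([(200,150),(167,490),(415,175),(382,512)],335,130,7,.151);print(P)
for i in(0,2):
  e=P[i]-P[i+1];print(np.linalg.norm(e),np.degrees(np.arctan2(e[1],e[0])))
print((P[1]+P[3])/2)
L=T([(150,250),(312,322)],155,175,7,.143);print('loop',L,L.mean(0))
# bystanders
for n,(u,v),z in(('half',(277,118),.075),('plain',(98,205),.075),('brush handle',(278,255),.02),('brush head',(275,195),.04),('pink',(322,158),.1),('turq',(229,153),.1),('stack',(357,90),.15),('mallet',(437,177),.03)): print(n,onz(c,u,v,z))
E
```

```text
[[0.57561242 0.22434069 0.075     ]
 [0.54823739 0.15351978 0.075     ]
 [0.41164286 0.21079425 0.075     ]
 [0.43829702 0.27764845 0.075     ]] [0.49344742 0.21657579 0.075     ]
bx [ 0.13695496 -0.05529111  0.        ] 0.14769485066841448 -21.984791601166467 0.0759275548653055
scene [0.49531159 0.22117693 0.075     ]
[[ 0.57496932 -0.18523085  0.185     ]
 [ 0.56573469 -0.27543437  0.185     ]
 [ 0.54675858 -0.27362691  0.185     ]
 [ 0.55433218 -0.18253704  0.185     ]] [ 0.56044869 -0.22920729  0.185     ]
0.09067498493733502 -95.84532008021664
[[ 0.64721846 -0.20434107  0.151     ]
 [ 0.532424   -0.1927251   0.151     ]
 [ 0.63920851 -0.27661711  0.151     ]
 [ 0.52551996 -0.26455409  0.151     ]]
0.11538066625387502 -5.77805037566762
0.11432673154451017 -6.056756709176815
[ 0.52897198 -0.2286396   0.151     ]
loop [[0.50495416 0.23518954 0.143     ]
 [0.48112079 0.18037034 0.143     ]] [0.49303747 0.20777994 0.143     ]
half [ 7.43305158e-01 -1.21981906e-04  7.50000000e-02]
plain [0.52143618 0.44289982 0.075     ]
brush handle [ 0.39908076 -0.00506139  0.02      ]
brush head [0.55213314 0.00365135 0.04      ]
pink [ 0.63887031 -0.11096733  0.1       ]
turq [0.64973382 0.11710011 0.1       ]
stack [ 0.79461655 -0.18963808  0.15      ]
mallet [ 0.60226595 -0.41377169  0.03      ]
```

Handle centre is about (0.560, -0.229) and rack yaw about -5.9°. Block is at (0.494, 0.218), yaw about -22°. The 148 x 76 and 91 mm measurements match the stated sizes. I'll move to a view point beside the scale to see which way the hook opens.

```bash
cat >> h.py <<'E'
from scipy.spatial.transform import Rotation as R
def goto(p,yaw,o=None):
    """slide (mm) and rotvec for tool-down target at p with tool y at yaw deg"""
    o=o or sensors.get_obs();M=o['orientation'];y=np.radians(yaw)
    Y=np.array([np.cos(y),np.sin(y),0]);Z=np.array([0,0,-1.]);X=np.cross(Y,Z);G=np.c_[X,Y,Z]
    s=M.T@(np.array(p)-o['eef_pos'])*1000; r=R.from_matrix(M.T@G).as_rotvec()
    print('slide',s.round(1),'rot',r.round(4)); 
E
python3 -c "
from h import *
goto([.56,-.13,.29],-5.9)"
```

```text
slide [ 458.3 -252.9  -34. ] rot [-8.0000e-04 -7.0000e-04 -1.0481e+00]
```

```bash
python3 -m handwheel '[{"slide":[20,-11,-20],"rotation":[0,0,-0.05],"jaw":-1},{"slide":[52,-29,-34],"rotation":[0,0,-0.13],"jaw":-1},{"slide":[84,-46,-34],"rotation":[0,0,-0.21],"jaw":-1},{"slide":[116,-64,-34],"rotation":[0,0,-0.29],"jaw":-1},{"slide":[148,-82,-34],"rotation":[0,0,-0.37],"jaw":-1},{"slide":[180,-100,-34],"rotation":[0,0,-0.45],"jaw":-1},{"slide":[212,-117,-34],"rotation":[0,0,-0.53],"jaw":-1},{"slide":[244,-135,-34],"rotation":[0,0,-0.61],"jaw":-1},{"slide":[276,-152,-34],"rotation":[0,0,-0.69],"jaw":-1},{"slide":[300,-166,-34],"rotation":[0,0,-0.75],"jaw":-1}]'; python3 -c "
from h import *
goto([.56,-.13,.29],-5.9)"
```

```text
time: 0.98
eef_pos: [0.452, -0.2715, 0.2898]
orientation: [[0.386, 0.923, -0.0], [0.923, -0.386, 0.001], [0.001, -0.001, -1.0]]
ft_force: [0.0, 0.5, 0.4]
opening: 0.995
slide [172.2  45.1   0. ] rot [-0.0004 -0.0014 -0.2928]
```

```bash
python3 -m handwheel '[{"slide":[25,7,0],"rotation":[0,0,-0.05],"jaw":-1},{"slide":[55,14,0],"rotation":[0,0,-0.1],"jaw":-1},{"slide":[85,22,0],"rotation":[0,0,-0.16],"jaw":-1},{"slide":[115,30,0],"rotation":[0,0,-0.21],"jaw":-1},{"slide":[145,38,0],"rotation":[0,0,-0.26],"jaw":-1},{"slide":[165,43,0],"rotation":[0,0,-0.293],"jaw":-1},{"slide":[172,45,0],"rotation":[0,0,-0.293],"jaw":-1},{"slide":[172,45,0],"rotation":[0,0,-0.293],"jaw":-1},{"slide":[172,45,0],"rotation":[0,0,-0.293],"jaw":-1},{"slide":[172,45,0],"rotation":[0,0,-0.293],"jaw":-1}]'; python3 -c "
from h import *
import pickle
c=cams.calibration('wrist');i=cams.read_camera('wrist');cv2.imwrite('pics/w1.png',i);pickle.dump(c,open('w1.pkl','wb'))
t=cams.read_camera('top');cv2.imwrite('pics/t1.png',t)
print(c['xyz'],sensors.get_obs()['eef_pos'])"
```

```text
time: 1.82
eef_pos: [0.5593, -0.1311, 0.29]
orientation: [[0.104, 0.995, -0.0], [0.995, -0.104, 0.001], [0.001, -0.001, -1.0]]
ft_force: [0.8, 0.2, -0.5]
opening: 1.003
[ 0.56585881 -0.06082283  0.40868805] [ 0.55929225 -0.13126252  0.2901161 ]
```

View pics/w1.png

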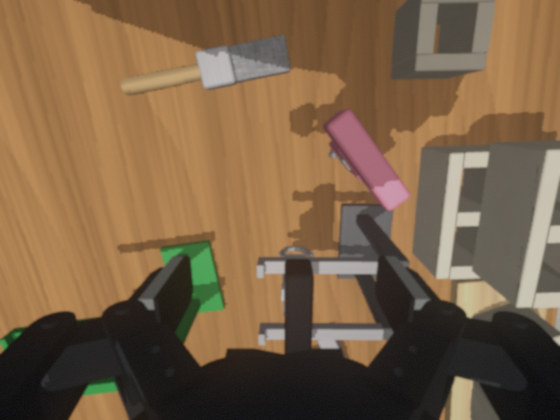

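```bash
python3 -c "
from h import *
crop(cv2.imread('pics/w1.png'),245,220,345,350,6,'pics/w1c.png')"
```

```text
(no output)
```

View pics/w1c.png

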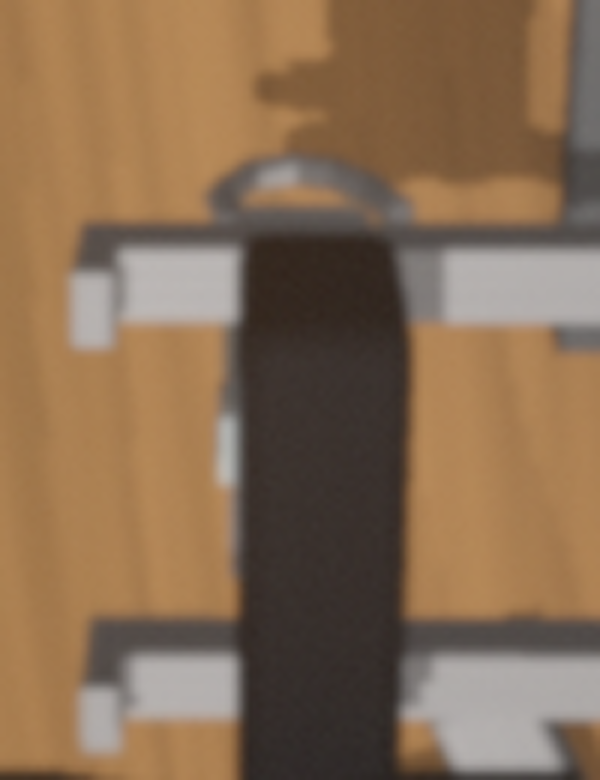

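```bash
python3 - <<'E'
from h import *
import pickle
c=pickle.load(open('w1.pkl','rb'))
g=np.array([.560,-.2295,.168]);a=np.radians(-5.9);X=np.array([np.cos(a),np.sin(a),0])
for h in(.122,.142):
  print('h',h,[ (n,((proj(c,g+X*x/1000+[0,0,-z])-[245,220])*6).round().tolist()) for n,x,z in(('tip-',-22,h-.021),('low',0,h+.007),('tip+',22,h-.021),('-13',-13,h),('+13',13,h))])
print(((proj(c,g+[0,0,.017])-[245,220])*6))
for y in(-.046,.046):
  for x in (-.012,.012):
    print(((proj(c,g+X*x+np.array([-X[1],X[0],0])*y+[0,0,.017])-[245,220])*6))
E
```

```text
h 0.122 [('tip-', [183.0, 248.0]), ('low', [289.0, 189.0]), ('tip+', [402.0, 247.0]), ('-13', [228.0, 203.0]), ('+13', [351.0, 203.0])]
h 0.142 [('tip-', [186.0, 205.0]), ('low', [286.0, 152.0]), ('tip+', [394.0, 205.0]), ('-13', [229.0, 165.0]), ('+13', [346.0, 165.0])]
[318.20737005 625.05708096]
[233.30042139 892.53788308]
[396.38973609 892.38129717]
[232.053867   330.47764007]
[411.79246872 330.2376621 ]
```

The hook arc in the crop spans 210 to 410. That is about -15 to +24.5 mm about the axis at x≈287, so the tip looks to be on the rack +x side. I'll check again after lift-out. Next, the grasp.

```bash
python3 -c "
from h import *
goto([.5605,-.2295,.180],-5.9)"
```

```text
slide [-97.7  11.5 110. ] rot [-0.0002 -0.0012 -0.0018]
```

```bash
python3 -m handwheel '[{"slide":[-20,2,0],"rotation":[0,0,0],"jaw":-1},{"slide":[-50,6,0],"rotation":[0,0,0],"jaw":-1},{"slide":[-80,10,0],"rotation":[0,0,0],"jaw":-1},{"slide":[-97.7,11.5,10],"rotation":[0,-0.001,-0.002],"jaw":-1},{"slide":[-97.7,11.5,30],"rotation":[0,-0.001,-0.002],"jaw":-1},{"slide":[-97.7,11.5,55],"rotation":[0,-0.001,-0.002],"jaw":-1},{"slide":[-97.7,11.5,80],"rotation":[0,-0.001,-0.002],"jaw":-1},{"slide":[-97.7,11.5,100],"rotation":[0,-0.001,-0.002],"jaw":-1},{"slide":[-97.7,11.5,110],"rotation":[0,-0.001,-0.002],"jaw":-1},{"slide":[-97.7,11.5,110],"rotation":[0,-0.001,-0.002],"jaw":-1}]'; python3 -c "
from h import *
i=cams.read_camera('wrist');cv2.imwrite('pics/w2.png',i)
goto([.5605,-.2295,.180],-5.9)"
```

```text
time: 2.75
eef_pos: [0.559, -0.2294, 0.1775]
orientation: [[0.104, 0.995, -0.003], [0.995, -0.104, 0.002], [0.002, -0.004, -1.0]]
ft_force: [-0.2, 0.7, 0.4]
opening: 0.997
slide [ 0.3  0.7 -0.5] rot [-0.0015 -0.0009 -0.0008]
```

View pics/w2.png

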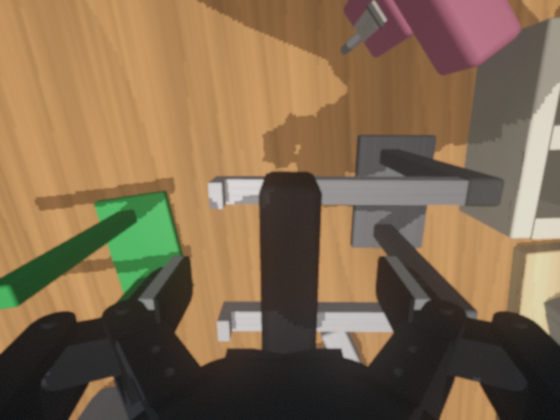

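Handle mid is at column 290 against a finger mid of 283.5, so it sits about 2.5 mm further along +tool y. I'll shift and close.

```bash
python3 -m handwheel '[{"slide":[0.3,2.5,-1],"rotation":[0,0,0],"jaw":-1},{"slide":[0.3,2.5,-1],"rotation":[0,0,0],"jaw":-0.5},{"slide":[0.3,2.5,-1],"rotation":[0,0,0],"jaw":-0.1},{"slide":[0.3,2.5,-1],"rotation":[0,0,0],"jaw":0.1},{"slide":[0.3,2.5,-1],"rotation":[0,0,0],"jaw":0.2},{"slide":[0.3,2.5,-1],"rotation":[0,0,0],"jaw":0.3},{"slide":[0.3,2.5,-1],"rotation":[0,0,0],"jaw":0.5},{"slide":[0.3,2.5,-1],"rotation":[0,0,0],"jaw":1},{"slide":[0.3,2.5,-1],"rotation":[0,0,0],"jaw":1},{"slide":[0.3,2.5,-1],"rotation":[0,0,0],"jaw":1}]' 70; python3 -c "
from h import *
i=cams.read_camera('wrist');cv2.imwrite('pics/w3.png',i)
o=sensors.get_obs();print(o['eef_pos'],o['ft_force'],o['moment'],o['opening'])"
```

```text
time: 3.63
eef_pos: [0.5624, -0.2297, 0.1809]
orientation: [[0.103, 0.995, -0.001], [0.995, -0.103, 0.001], [0.001, -0.001, -1.0]]
ft_force: [-0.5, 1.3, 5.0]
opening: 0.27
[ 0.56233578 -0.22970366  0.18088653] [-0.58280557  0.87208681  5.63461154] [0.16046161 0.27948958 0.01072899] 0.26508415891200127
```

View pics/w3.png

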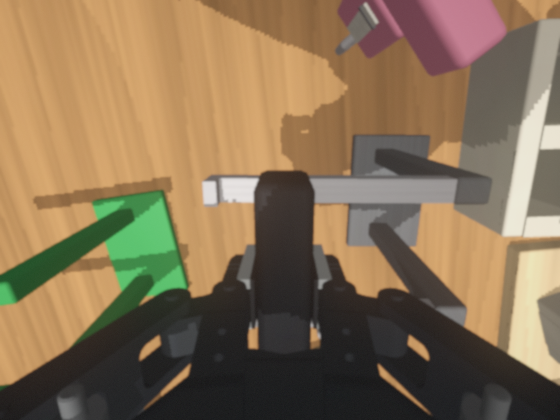

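```bash
python3 -m handwheel '[{"slide":[0,0,-3],"rotation":[0,0,0],"jaw":1},{"slide":[0,0,-10],"rotation":[0,0,0],"jaw":1},{"slide":[0,0,-25],"rotation":[0,0,0],"jaw":1},{"slide":[0,0,-45],"rotation":[0,0,0],"jaw":1},{"slide":[0,0,-70],"rotation":[0,0,0],"jaw":1},{"slide":[0,0,-95],"rotation":[0,0,0],"jaw":1},{"slide":[0,0,-120],"rotation":[0,0,0],"jaw":1},{"slide":[0,0,-145],"rotation":[0,0,0],"jaw":1},{"slide":[0,0,-160],"rotation":[0,0,0],"jaw":1},{"slide":[0,0,-170],"rotation":[0,0,0],"jaw":1}]' 70; python3 -c "
from h import *
i=cams.read_camera('scene');cv2.imwrite('pics/s4.png',i);crop(i,180,60,310,200,5,'pics/s4c.png')
i=cams.read_camera('top');cv2.imwrite('pics/t4.png',i)
o=sensors.get_obs();print(o['eef_pos'],o['ft_force'],o['opening'])"
```

```text
time: 4.52
eef_pos: [0.5628, -0.23, 0.3534]
orientation: [[0.104, 0.995, 0.001], [0.995, -0.104, -0.001], [-0.0, 0.001, -1.0]]
ft_force: [0.7, 0.5, -1.8]
opening: 0.266
[ 0.56298198 -0.23017256  0.35301945] [-0.19832959  0.03134098 -2.95962136] 0.26947991600521126
```

View pics/s4c.png

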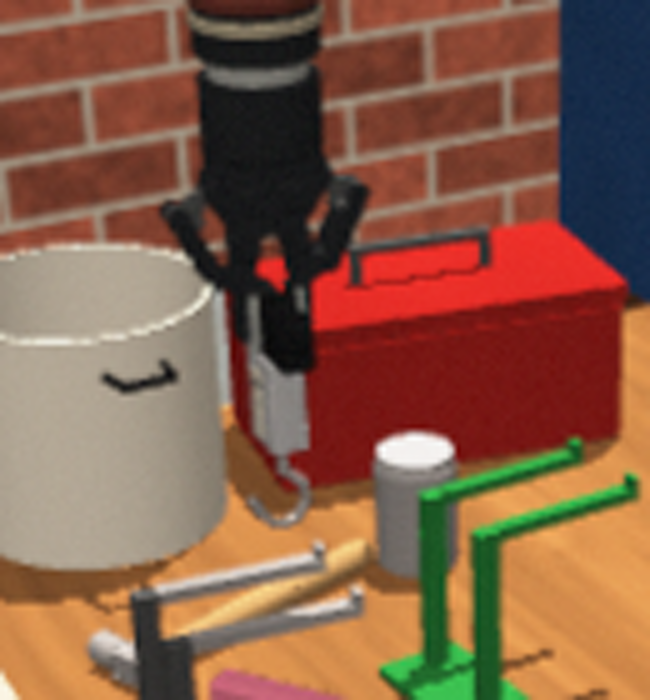

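View pics/t4.png

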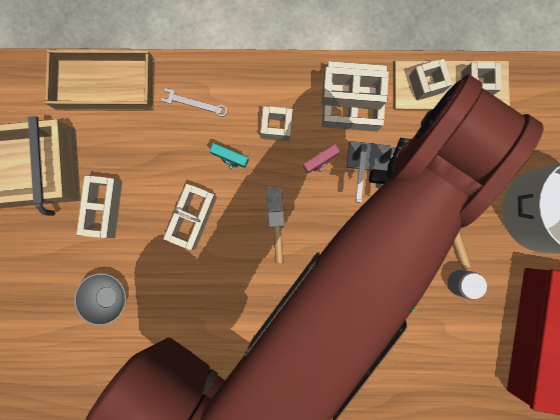

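Scene crop: the hook below the case opens to the left, which is world +x, so scale +x = tool +y. I'll measure the hook length here.

```bash
python3 - <<'E'
from h import *
c=cams.calibration('scene')
g=np.array([.563,-.230,.353-.0129]);a=np.radians(-5.9);X=np.array([np.cos(a),np.sin(a),0])
P=lambda p:((proj(c,p)-[180,60])*5).round(1)
print('grip',P(g),'foot',P(g-[0,0,.082]))
for h in(.122,.132,.142):print(h,'low',P(g-[0,0,h+.007]),'tip',P(g-[0,0,h-.021]+X*.022))
E
python3 -c "
from h import *
crop(cv2.imread('pics/s4.png'),222,110,252,170,10,'pics/s4d.png')"
```

```text
grip [269.4 324.9] foot [276.5 442.6]
0.122 low [280.5 507.3] tip [246.6 475.3]
0.132 low [281.3 520.8] tip [247.6 489.1]
0.142 low [282.1 534.2] tip [248.5 502.8]
```

View pics/s4d.png

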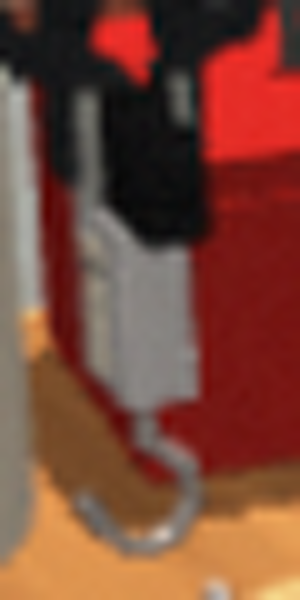

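```bash
cat > ov.py <<'E'
from h import *
import sys
x,y,yaw=map(float,sys.argv[1:4])
a=np.radians(yaw);X=np.array([np.cos(a),np.sin(a),0]);Y=np.array([-X[1],X[0],0]);b=np.array([x,y,0])
for n,f,(x0,y0,x1,y1),k in(('top',sys.argv[4],(155,175,225,255),8),('scene',sys.argv[5],(290,230,370,295),9)):
    c=cams.calibration(n);i=cv2.imread(f)[y0:y1,x0:x1];i=cv2.resize(i,None,fx=k,fy=k,interpolation=cv2.INTER_CUBIC)
    W=lambda p:tuple(((proj(c,b+X*p[0]+Y*p[1]+np.array([0,0,p[2]]))-[x0,y0]+.5)*k).astype(int).tolist())
    for z in(0,.075):
        q=[(-.075,-.0375,z),(.075,-.0375,z),(.075,.0375,z),(-.075,.0375,z)]
        for j in range(4): cv2.line(i,W(q[j]),W(q[(j+1)%4]),(0,0,255),1)
    l=[(0,-.029,.075),(0,-.029,.109),(0,0,.143),(0,.029,.109),(0,.029,.075)]
    for j in range(4): cv2.line(i,W(l[j]),W(l[j+1]),(255,0,0),1)
    cv2.imwrite(f'pics/ov_{n}.png',i)
E
python3 ov.py .494 .218 -22 pics/t1.png pics/scene0.png
```

```text
(no output)
```

View pics/ov_top.png

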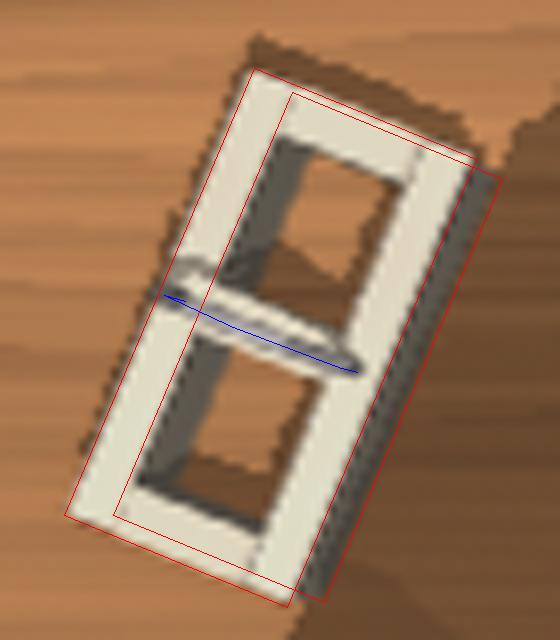

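View pics/ov_scene.png

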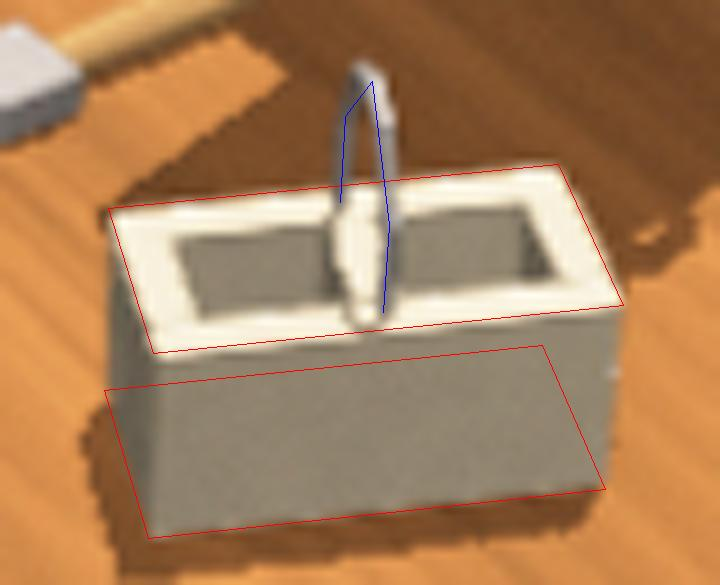

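The model overlay fits the block within about 2 mm in both views. Now I carry the scale over to a point in front of the loop on the block's -x side.

```bash
python3 -c "
from h import *
goto([.4476,.2367,.353],-22)"
```

```text
slide [ 452.4 -163.1   -0.5] rot [0.0015 0.0005 0.2802]
```

```bash
python3 -m handwheel '[{"slide":[10,-4,0],"rotation":[0,0,0],"jaw":1},{"slide":[28,-10,0],"rotation":[0,0,0.02],"jaw":1},{"slide":[52,-19,0],"rotation":[0,0,0.04],"jaw":1},{"slide":[80,-29,0],"rotation":[0,0,0.06],"jaw":1},{"slide":[108,-39,0],"rotation":[0,0,0.08],"jaw":1},{"slide":[136,-49,0],"rotation":[0,0,0.1],"jaw":1},{"slide":[164,-59,0],"rotation":[0,0,0.12],"jaw":1},{"slide":[192,-69,0],"rotation":[0,0,0.14],"jaw":1},{"slide":[220,-79,0],"rotation":[0,0,0.16],"jaw":1},{"slide":[244,-88,0],"rotation":[0,0,0.18],"jaw":1}]' ; python3 -c "
from h import *
goto([.4476,.2367,.353],-22)"
```

```text
time: 5.45
eef_pos: [0.4992, 0.024, 0.3515]
orientation: [[0.28, 0.96, -0.0], [0.96, -0.28, -0.0], [-0.0, -0.0, -1.0]]
ft_force: [0.2, -0.2, -1.6]
opening: 0.268
slide [ 189.7 -109.2   -1.5] rot [-0.0002  0.0002  0.0999]
```

```bash
python3 -m handwheel '[{"slide":[24,-14,0],"rotation":[0,0,0.01],"jaw":1},{"slide":[48,-28,0],"rotation":[0,0,0.025],"jaw":1},{"slide":[72,-41,-1],"rotation":[0,0,0.04],"jaw":1},{"slide":[96,-55,-1],"rotation":[0,0,0.05],"jaw":1},{"slide":[120,-69,-1],"rotation":[0,0,0.065],"jaw":1},{"slide":[144,-83,-1],"rotation":[0,0,0.08],"jaw":1},{"slide":[165,-95,-1],"rotation":[0,0,0.09],"jaw":1},{"slide":[182,-105,-1],"rotation":[0,0,0.1],"jaw":1},{"slide":[190,-109,-1],"rotation":[0,0,0.1],"jaw":1},{"slide":[190,-109,-1],"rotation":[0,0,0.1],"jaw":1}]' ; python3 -c "
from h import *
import pickle
c=cams.calibration('wrist');pickle.dump(c,open('w5.pkl','wb'))
i=cams.read_camera('wrist');cv2.imwrite('pics/w5.png',i)
i=cams.read_camera('top');cv2.imwrite('pics/t5.png',i)
i=cams.read_camera('scene');cv2.imwrite('pics/s5.png',i);crop(i,290,150,390,300,5,'pics/s5c.png')
o=sensors.get_obs();print(o['eef_pos'],o['ft_force'])
goto([.4476,.2367,.2545],-22)"
```

```text
time: 6.28
eef_pos: [0.4465, 0.2386, 0.3515]
orientation: [[0.372, 0.928, -0.002], [0.928, -0.372, -0.0], [-0.001, -0.002, -1.0]]
ft_force: [-0.6, 0.8, -1.7]
opening: 0.274
[0.44772542 0.23633815 0.35194263] [-0.20568891 -0.23603687 -2.26627736]
slide [ 0.4 -0.2 97.4] rot [-0.0006  0.001  -0.    ]
```

View pics/w5.png

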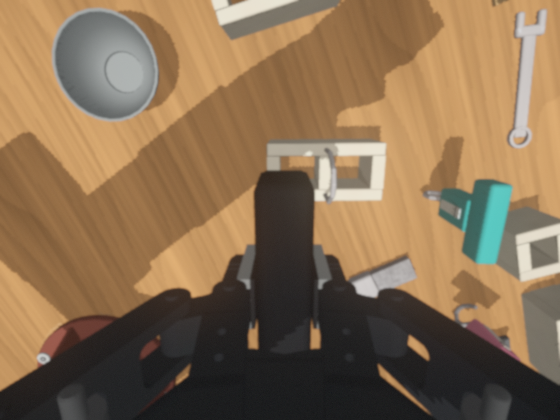

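View pics/s5c.png

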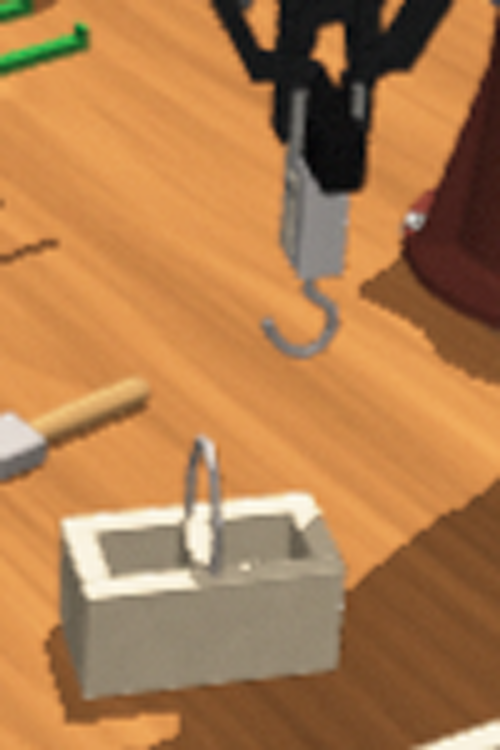

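```bash
python3 - <<'E'
from h import *
import pickle
c=pickle.load(open('w5.pkl','rb'));s=cams.calibration('scene')
i=cv2.imread('pics/w5.png');crop(i,255,130,395,215,5,'pics/w5c.png')
a=np.radians(-22);X=np.array([np.cos(a),np.sin(a),0]);Y=np.array([-X[1],X[0],0]);b=np.array([.494,.218,0])
for p in((-.075,.0375,.075),(.075,.0375,.075),(.075,-.0375,.075),(0,-.029,.109),(0,0,.143),(0,.029,.109)):
    print(p,((proj(c,b+X*p[0]+Y*p[1]+np.array([0,0,p[2]]))-[255,130])*5).round())
g=np.array([.4477,.2363,.352-.0129])
P=lambda p:((proj(s,p)-[290,150])*5).round(1)
print('foot',P(g-[0,0,.082]))
for h in(.132,.137,.142):print(h,'low',P(g-[0,0,h+.007]),'tip',P(g-[0,0,h-.021]+X*.022))
E
```

```text
(-0.075, 0.0375, 0.075) [57. 70.]
(0.075, 0.0375, 0.075) [656.  72.]
(0.075, -0.0375, 0.075) [629. 360.]
(0, -0.029, 0.109) [364. 363.]
(0, 0, 0.143) [391. 276.]
(0, 0.029, 0.109) [374. 121.]
foot [305.  259.7]
0.132 low [297.7 348.9] tip [261.8 309.1]
0.137 low [297.1 356.5] tip [261.2 316.9]
0.142 low [296.5 364.1] tip [260.7 324.6]
```

View pics/w5c.png

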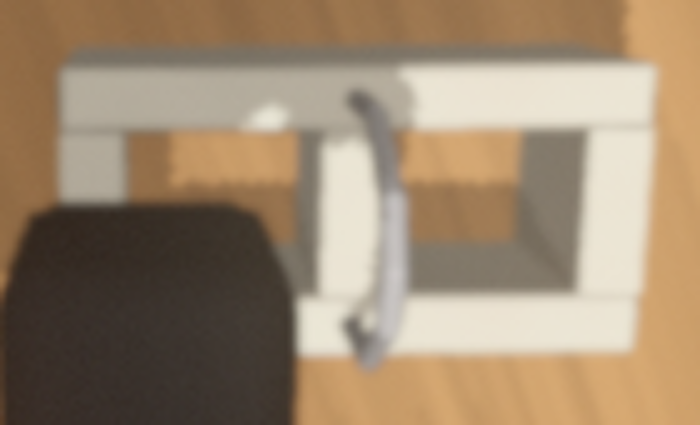

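Measured hook length is about 137 mm, and the wrist view shifts the block by only about 1 to 2 mm. Descending.

```bash
python3 -m handwheel '[{"slide":[1.5,0,10],"rotation":[0,0,0],"jaw":1},{"slide":[1.5,0,24],"rotation":[0,0,0],"jaw":1},{"slide":[1.5,0,39],"rotation":[0,0,0],"jaw":1},{"slide":[1.5,0,54],"rotation":[0,0,0],"jaw":1},{"slide":[1.5,0,69],"rotation":[0,0,0],"jaw":1},{"slide":[1.5,0,82],"rotation":[0,0,0],"jaw":1},{"slide":[1.5,0,92],"rotation":[0,0,0],"jaw":1},{"slide":[1.5,0,97],"rotation":[0,0,0],"jaw":1},{"slide":[1.5,0,97],"rotation":[0,0,0],"jaw":1},{"slide":[1.5,0,97],"rotation":[0,0,0],"jaw":1}]' ; python3 -c "
from h import *
i=cams.read_camera('wrist');cv2.imwrite('pics/w6.png',i);crop(i,225,90,425,230,4,'pics/w6c.png')
i=cams.read_camera('scene');crop(i,290,170,370,290,5,'pics/s6c.png')
o=sensors.get_obs();print(o['eef_pos'],o['ft_force'])
goto([.4847,.2229,.2545],-22)"
```

```text
time: 7.27
eef_pos: [0.4483, 0.2374, 0.2551]
orientation: [[0.375, 0.927, -0.001], [0.927, -0.375, -0.001], [-0.001, -0.001, -1.0]]
ft_force: [-0.1, 0.6, -1.3]
opening: 0.27
[0.44858806 0.23762593 0.25584378] [ 0.3347212   0.19965818 -1.78780832]
slide [-0.1 39.   1.4] rot [ 0.0004  0.0002 -0.0003]
```

View pics/w6c.png

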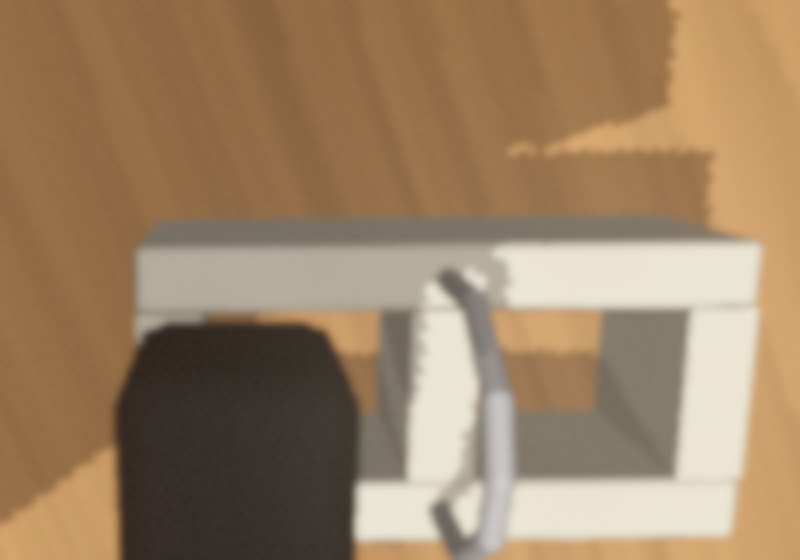

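View pics/s6c.png

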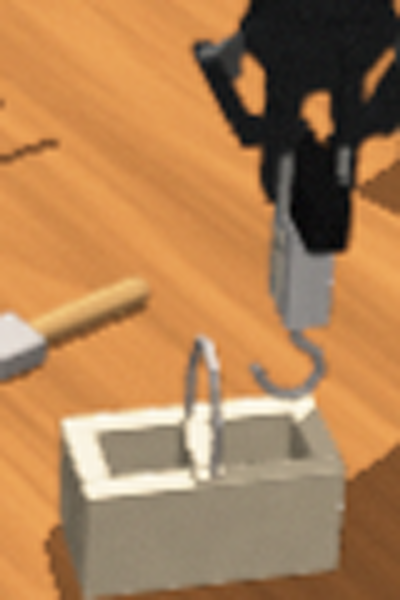

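```bash
python3 - <<'E'
from h import *
c=cams.calibration('wrist');o=sensors.get_obs();M=o['orientation']
f_=lambda u,v,z:(M.T@(onz(c,225+u/4,90+v/4,z)-o['eef_pos'])*1000).round(1)
print('bar',f_(499,400,.143),f_(499,450,.143))
print('handle front L/R',f_(128,335,.189),f_(350,335,.189))
print('handle L/R lower',f_(118,520,.19),f_(358,520,.19))
E
```

```text
bar [ 15.9  49.4 112.9] [  6.   50.  112.9]
handle front L/R [ 36.9 -17.2  66.8] [36.9 16.3 66.8]
handle L/R lower [  7.7 -19.4  65.8] [ 7.7 18.2 65.9]
```

Bar is 49.7 mm ahead, so a 39 mm advance puts it 11 mm from the scale's middle. This agrees with the model.

```bash
python3 -m handwheel '[{"slide":[0,2,1],"rotation":[0,0,0],"jaw":1},{"slide":[0,6,1],"rotation":[0,0,0],"jaw":1},{"slide":[0,11,1],"rotation":[0,0,0],"jaw":1},{"slide":[0,16,1],"rotation":[0,0,0],"jaw":1},{"slide":[0,21,1],"rotation":[0,0,0],"jaw":1},{"slide":[0,26,1],"rotation":[0,0,0],"jaw":1},{"slide":[0,31,1],"rotation":[0,0,0],"jaw":1},{"slide":[0,35,1],"rotation":[0,0,0],"jaw":1},{"slide":[0,38,1],"rotation":[0,0,0],"jaw":1},{"slide":[0,39,1],"rotation":[0,0,0],"jaw":1}]' ; python3 -c "
from h import *
i=cams.read_camera('wrist');cv2.imwrite('pics/w7.png',i);crop(i,225,90,425,230,4,'pics/w7c.png')
i=cams.read_camera('scene');crop(i,290,170,370,290,5,'pics/s7c.png')
o=sensors.get_obs();print(o['eef_pos'],o['ft_force'])
goto([.4847,.2229,.2545],-22)"
```

```text
time: 8.2
eef_pos: [0.4852, 0.2228, 0.2547]
orientation: [[0.375, 0.927, 0.0], [0.927, -0.375, -0.0], [-0.0, 0.0, -1.0]]
ft_force: [-0.4, -0.6, -2.5]
opening: 0.269
[0.48481507 0.22294214 0.25477076] [ 0.10480632 -0.04350666 -2.75990387]
slide [-0.1 -0.1  0.3] rot [ 0.0002  0.0003 -0.0004]
```

View pics/s7c.png

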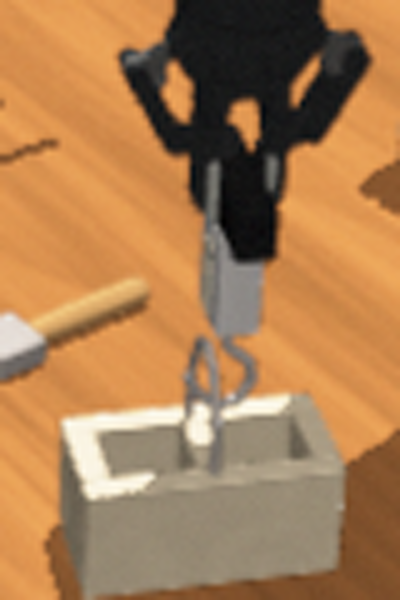

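View pics/w7c.png

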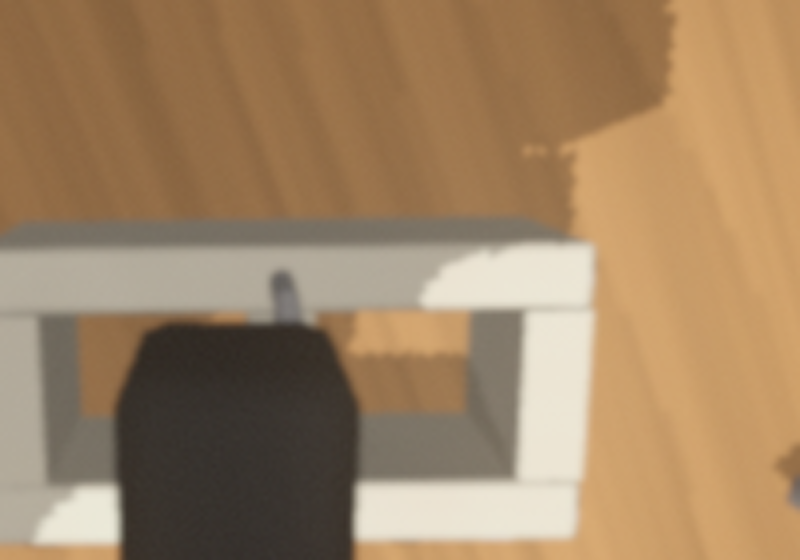

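```bash
python3 -m handwheel '[{"slide":[0,0,-3],"rotation":[0,0,0],"jaw":1},{"slide":[0,0,-7],"rotation":[0,0,0],"jaw":1},{"slide":[0,0,-11],"rotation":[0,0,0],"jaw":1},{"slide":[0,0,-15],"rotation":[0,0,0],"jaw":1},{"slide":[0,1,-18],"rotation":[0,0,0],"jaw":1},{"slide":[0,3,-21],"rotation":[0,0,0],"jaw":1},{"slide":[0,5,-24],"rotation":[0,0,0],"jaw":1},{"slide":[0,7,-26],"rotation":[0,0,0],"jaw":1},{"slide":[0,9,-28],"rotation":[0,0,0],"jaw":1},{"slide":[0,9,-28],"rotation":[0,0,0],"jaw":1}]' ; cat > st.py <<'E'
from h import *
import sys
F=[];P=[]
for k in range(6):
    i=cams.read_camera('scene');o=sensors.get_obs();F.append(o['ft_force']);P.append(o['eef_pos'])
print(o['time'],'pos',np.mean(P,0).round(4),'F',np.mean(F,0).round(2),'sdFz',np.std(F,0)[2].round(2),'op',round(o['opening'],3))
crop(i,290,150,370,290,5,'pics/%s.png'%sys.argv[1])
E
python3 st.py s8
```

```text
time: 9.13
eef_pos: [0.4937, 0.2194, 0.2831]
orientation: [[0.375, 0.927, 0.0], [0.927, -0.375, -0.0], [-0.0, 0.001, -1.0]]
ft_force: [-0.4, -0.9, -1.5]
opening: 0.264
9.4333 pos [0.4932 0.2195 0.2826] F [ 0.01 -0.   -2.41] sdFz 0.31 op 0.272
```

View pics/s8.png

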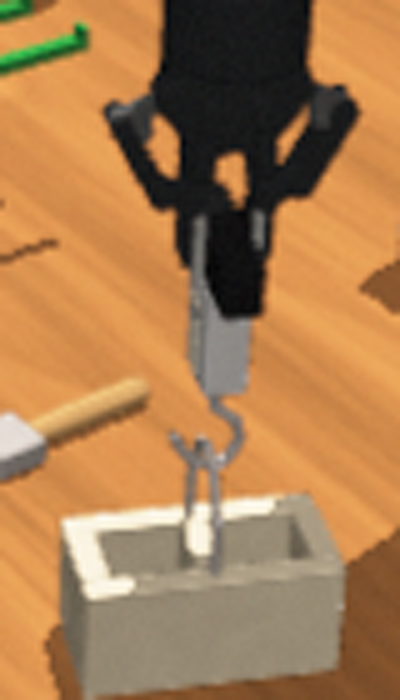

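The hook now surrounds the loop bar, with the tip at (175,437) beyond the loop peak at (203,445). Unloaded baseline is Fz = -2.41 N. Next I raise slowly to feel contact.

```bash
python3 -m handwheel '[{"slide":[0,0,-0.6],"rotation":[0,0,0],"jaw":1},{"slide":[0,0,-1.2],"rotation":[0,0,0],"jaw":1},{"slide":[0,0,-1.8],"rotation":[0,0,0],"jaw":1},{"slide":[0,0,-2.4],"rotation":[0,0,0],"jaw":1},{"slide":[0,0,-3],"rotation":[0,0,0],"jaw":1},{"slide":[0,0,-3.6],"rotation":[0,0,0],"jaw":1},{"slide":[0,0,-4.2],"rotation":[0,0,0],"jaw":1},{"slide":[0,0,-4.8],"rotation":[0,0,0],"jaw":1},{"slide":[0,0,-5],"rotation":[0,0,0],"jaw":1},{"slide":[0,0,-5],"rotation":[0,0,0],"jaw":1}]' 80; python3 st.py s9
```

```text
time: 10.27
eef_pos: [0.4931, 0.2196, 0.2877]
orientation: [[0.375, 0.927, -0.0], [0.927, -0.375, -0.0], [-0.0, 0.0, -1.0]]
ft_force: [0.5, -0.1, -3.7]
opening: 0.261
10.5667 pos [0.493  0.2196 0.2876] F [-0.06 -0.15 -2.83] sdFz 0.6 op 0.269
```

```bash
python3 -m handwheel '[{"slide":[0,0,-0.3],"rotation":[0,0,0],"jaw":1},{"slide":[0,0,-0.6],"rotation":[0,0,0],"jaw":1},{"slide":[0,0,-0.9],"rotation":[0,0,0],"jaw":1},{"slide":[0,0,-1.2],"rotation":[0,0,0],"jaw":1},{"slide":[0,0,-1.5],"rotation":[0,0,0],"jaw":1},{"slide":[0,0,-1.8],"rotation":[0,0,0],"jaw":1},{"slide":[0,0,-2],"rotation":[0,0,0],"jaw":1},{"slide":[0,0,-2],"rotation":[0,0,0],"jaw":1},{"slide":[0,0,-2],"rotation":[0,0,0],"jaw":1},{"slide":[0,0,-2],"rotation":[0,0,0],"jaw":1}]' ; python3 st.py s10
```

```text
time: 11.4
eef_pos: [0.493, 0.2196, 0.2895]
orientation: [[0.375, 0.927, -0.0], [0.927, -0.375, -0.0], [-0.001, -0.0, -1.0]]
ft_force: [-0.6, -0.0, -2.6]
opening: 0.266
11.7 pos [0.493  0.2196 0.2895] F [ 0.23  0.07 -3.57] sdFz 0.35 op 0.269
```

```bash
python3 -m handwheel '[{"slide":[0,0,-0.3],"rotation":[0,0,0],"jaw":1},{"slide":[0,0,-0.6],"rotation":[0,0,0],"jaw":1},{"slide":[0,0,-0.9],"rotation":[0,0,0],"jaw":1},{"slide":[0,0,-1.2],"rotation":[0,0,0],"jaw":1},{"slide":[0,0,-1.5],"rotation":[0,0,0],"jaw":1},{"slide":[0,0,-1.8],"rotation":[0,0,0],"jaw":1},{"slide":[0,0,-2.1],"rotation":[0,0,0],"jaw":1},{"slide":[0,0,-2.2],"rotation":[0,0,0],"jaw":1},{"slide":[0,0,-2.2],"rotation":[0,0,0],"jaw":1},{"slide":[0,0,-2.2],"rotation":[0,0,0],"jaw":1}]' ; python3 st.py s11; python3 st.py s11
```

```text
time: 12.53
eef_pos: [0.493, 0.2196, 0.2917]
orientation: [[0.375, 0.927, -0.0], [0.927, -0.375, -0.0], [-0.001, -0.0, -1.0]]
ft_force: [0.1, 0.0, -5.4]
opening: 0.268
12.8333 pos [0.493  0.2196 0.2917] F [ 0.13 -0.26 -4.87] sdFz 0.33 op 0.262
13.1333 pos [0.493  0.2196 0.2917] F [-0.1   0.19 -4.67] sdFz 0.5 op 0.261
```

View pics/s11.png

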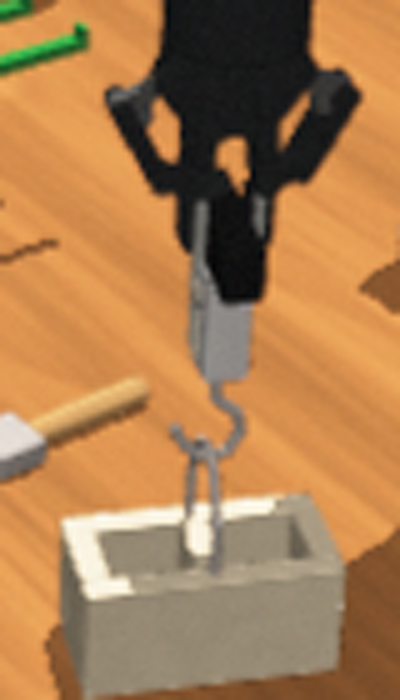

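Load is about 2.4 N and the hook is seated under the peak. Adding 0.8 mm to reach about 3 N, then holding.

```bash
python3 -m handwheel '[{"slide":[0,0,-0.3],"rotation":[0,0,0],"jaw":1},{"slide":[0,0,-0.6],"rotation":[0,0,0],"jaw":1},{"slide":[0,0,-0.8],"rotation":[0,0,0],"jaw":1},{"slide":[0,0,-0.8],"rotation":[0,0,0],"jaw":1},{"slide":[0,0,-0.8],"rotation":[0,0,0],"jaw":1},{"slide":[0,0,-0.8],"rotation":[0,0,0],"jaw":1},{"slide":[0,0,-0.8],"rotation":[0,0,0],"jaw":1},{"slide":[0,0,-0.8],"rotation":[0,0,0],"jaw":1},{"slide":[0,0,-0.8],"rotation":[0,0,0],"jaw":1},{"slide":[0,0,-0.8],"rotation":[0,0,0],"jaw":1}]' ; for i in 1 2 3 4; do python3 st.py s12; done
```

```text
time: 13.97
eef_pos: [0.493, 0.2196, 0.2925]
orientation: [[0.375, 0.927, -0.0], [0.927, -0.375, -0.0], [-0.001, -0.0, -1.0]]
ft_force: [-0.2, 0.2, -5.9]
opening: 0.269
14.2667 pos [0.493  0.2196 0.2925] F [ 0.06  0.07 -5.68] sdFz 0.41 op 0.272
14.5667 pos [0.493  0.2196 0.2925] F [-0.2  -0.06 -5.55] sdFz 0.67 op 0.267
14.8667 pos [0.493  0.2196 0.2925] F [ 0.02  0.07 -5.74] sdFz 0.31 op 0.266
15.1667 pos [0.493  0.2196 0.2925] F [ 0.04 -0.37 -5.91] sdFz 0.45 op 0.262
```

```bash
python3 -m handwheel '[{"slide":[0,0,-0.5],"rotation":[0,0,0],"jaw":1},{"slide":[0,0,-1.2],"rotation":[0,0,0],"jaw":1},{"slide":[0,0,-2],"rotation":[0,0,0],"jaw":1},{"slide":[0,0,-2.8],"rotation":[0,0,0],"jaw":1},{"slide":[0,0,-3.6],"rotation":[0,0,0],"jaw":1},{"slide":[0,0,-4.4],"rotation":[0,0,0],"jaw":1},{"slide":[0,0,-5.2],"rotation":[0,0,0],"jaw":1},{"slide":[0,0,-6],"rotation":[0,0,0],"jaw":1},{"slide":[0,0,-6.5],"rotation":[0,0,0],"jaw":1},{"slide":[0,0,-7],"rotation":[0,0,0],"jaw":1}]' 100; python3 st.py s13
```

```text
time: 16.0
eef_pos: [0.493, 0.2196, 0.2996]
orientation: [[0.375, 0.927, -0.0], [0.927, -0.375, -0.0], [-0.001, -0.0, -1.0]]
ft_force: [0.7, -0.5, -9.1]
opening: 0.263
16.3 pos [0.493  0.2196 0.2996] F [ 0.16  0.19 -8.45] sdFz 0.5 op 0.26
```

View pics/s13.png

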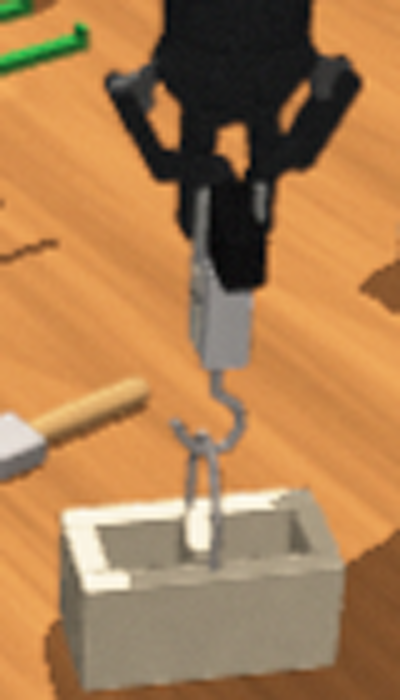

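Load levels off at 6.0 N (about 0.62 kg), so the block is off the bench by about 3.5 mm and level. Raising 12 mm more.

```bash
python3 -m handwheel '[{"slide":[0,0,-0.6],"rotation":[0,0,0],"jaw":1},{"slide":[0,0,-1.8],"rotation":[0,0,0],"jaw":1},{"slide":[0,0,-3.2],"rotation":[0,0,0],"jaw":1},{"slide":[0,0,-4.8],"rotation":[0,0,0],"jaw":1},{"slide":[0,0,-6.4],"rotation":[0,0,0],"jaw":1},{"slide":[0,0,-8],"rotation":[0,0,0],"jaw":1},{"slide":[0,0,-9.6],"rotation":[0,0,0],"jaw":1},{"slide":[0,0,-11],"rotation":[0,0,0],"jaw":1},{"slide":[0,0,-11.7],"rotation":[0,0,0],"jaw":1},{"slide":[0,0,-12],"rotation":[0,0,0],"jaw":1}]' ; for i in 1 2 3 4 5 6 7; do python3 st.py s14_$i; done
```

```text
time: 17.13
eef_pos: [0.4931, 0.2196, 0.3117]
orientation: [[0.375, 0.927, -0.0], [0.927, -0.375, -0.0], [-0.0, -0.0, -1.0]]
ft_force: [-0.2, 0.1, -8.6]
opening: 0.262
17.4333 pos [0.493  0.2196 0.3114] F [-0.15  0.21 -8.26] sdFz 0.41 op 0.265
17.7333 pos [0.493  0.2196 0.3114] F [ 0.21 -0.01 -8.47] sdFz 0.25 op 0.261
18.0333 pos [0.493  0.2196 0.3115] F [-0.29  0.22 -8.53] sdFz 0.46 op 0.264
18.3333 pos [0.493  0.2196 0.3115] F [ 0.4  -0.22 -8.42] sdFz 0.29 op 0.264
18.6333 pos [0.493  0.2196 0.3115] F [-0.04 -0.22 -8.32] sdFz 0.25 op 0.262
18.9333 pos [0.493  0.2196 0.3115] F [-0.16  0.29 -8.33] sdFz 0.22 op 0.264
19.2333 pos [0.493  0.2196 0.3115] F [-0.13 -0.22 -8.25] sdFz 0.57 op 0.264
```

View pics/s14_7.png

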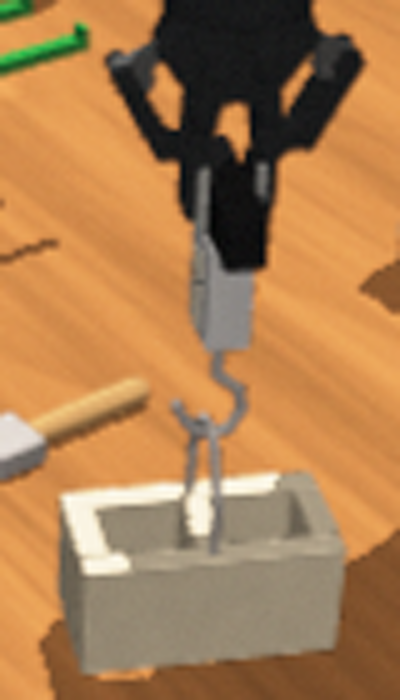

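View pics/s14_3.png

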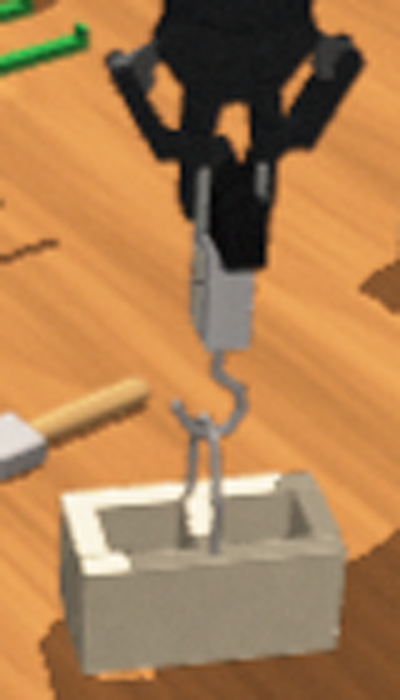

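Block hangs level, about 15 mm clear. A quick stillness check on successive frames.

```bash
for i in 8 9 10; do python3 st.py s14_$i; done; python3 - <<'E'
import cv2,numpy as np
for k in range(1,10):
    a,b=[cv2.cvtColor(cv2.imread(f'pics/s14_{j}.png'),cv2.COLOR_BGR2GRAY)[470:690,50:350].astype(np.float32) for j in(k,k+1)]
    l=[cv2.phaseCorrelate(a[:,s].copy(),b[:,s].copy())[0] for s in(slice(0,100),slice(200,300))]
    print(k,np.round(l,2).tolist(),'px/5')
E
```

```text
19.5333 pos [0.493  0.2196 0.3115] F [ 0.15 -0.39 -8.46] sdFz 0.18 op 0.258
19.8333 pos [0.493  0.2196 0.3115] F [-0.14  0.03 -8.45] sdFz 0.29 op 0.263
20.1333 pos [0.493  0.2196 0.3115] F [ 0.33  0.35 -8.11] sdFz 0.33 op 0.266
1 [[0.01, 0.44], [-0.02, 0.42]] px/5
2 [[0.04, 0.53], [0.03, 0.54]] px/5
3 [[-0.1, 0.52], [-0.02, 0.47]] px/5
4 [[-0.0, 0.5], [-0.08, 0.52]] px/5
5 [[0.11, 0.51], [0.07, 0.52]] px/5
6 [[-0.07, 0.47], [0.05, 0.48]] px/5
7 [[-0.01, 0.5], [-0.05, 0.47]] px/5
8 [[0.06, 0.5], [0.01, 0.54]] px/5
9 [[-0.1, 0.5], [-0.0, 0.45]] px/5
```

```bash
python3 - <<'E'
import cv2,numpy as np
g=lambda j:cv2.cvtColor(cv2.imread(f'pics/s14_{j}.png'),cv2.COLOR_BGR2GRAY).astype(np.float32)
a,b=g(1),g(10)
for n,(y0,y1,x0,x1) in dict(block=(470,690,50,350),case=(200,350,180,270),static=(0,130,0,100)).items(): print(n,cv2.phaseCorrelate(a[y0:y1,x0:x1].copy(),b[y0:y1,x0:x1].copy()), cv2.phaseCorrelate(a[y0:y1,x0:x1].copy(),a[y0:y1,x0:x1].copy())[0])
E
```

```text
block ((0.011578594690263344, 0.45314253980988894), 0.8262657136140046) (-2.842170943040401e-14, 0.4999999999999716)
case ((0.08480383090721944, 0.004845859032556632), 0.8748144067834924) (0.0, 2.842170943040401e-14)
static ((-0.0036991147724663165, 0.43508894653227514), 0.8966477610270183) (-7.105427357601002e-15, 0.4999999999999858)
```

The 0.5 px is an artefact of phaseCorrelate, since a frame against itself gives the same. The block was still for 3 s. Now lowering gently; touchdown is expected at TCP z≈0.296.

```bash
python3 -m handwheel '[{"slide":[0,0,0.6],"rotation":[0,0,0],"jaw":1},{"slide":[0,0,1.8],"rotation":[0,0,0],"jaw":1},{"slide":[0,0,3.3],"rotation":[0,0,0],"jaw":1},{"slide":[0,0,4.8],"rotation":[0,0,0],"jaw":1},{"slide":[0,0,6.3],"rotation":[0,0,0],"jaw":1},{"slide":[0,0,7.8],"rotation":[0,0,0],"jaw":1},{"slide":[0,0,9.2],"rotation":[0,0,0],"jaw":1},{"slide":[0,0,10.4],"rotation":[0,0,0],"jaw":1},{"slide":[0,0,11.3],"rotation":[0,0,0],"jaw":1},{"slide":[0,0,12],"rotation":[0,0,0],"jaw":1}]' && python3 -m handwheel '[{"slide":[0,0,0.6],"rotation":[0,0,0],"jaw":1},{"slide":[0,0,1.2],"rotation":[0,0,0],"jaw":1},{"slide":[0,0,1.8],"rotation":[0,0,0],"jaw":1},{"slide":[0,0,2.4],"rotation":[0,0,0],"jaw":1},{"slide":[0,0,3],"rotation":[0,0,0],"jaw":1},{"slide":[0,0,3.6],"rotation":[0,0,0],"jaw":1},{"slide":[0,0,4.2],"rotation":[0,0,0],"jaw":1},{"slide":[0,0,4.8],"rotation":[0,0,0],"jaw":1},{"slide":[0,0,5.4],"rotation":[0,0,0],"jaw":1},{"slide":[0,0,6],"rotation":[0,0,0],"jaw":1}]'; python3 st.py s15
```

```text
time: 20.97
eef_pos: [0.493, 0.2196, 0.2993]
orientation: [[0.375, 0.927, -0.001], [0.927, -0.375, -0.0], [-0.001, -0.0, -1.0]]
ft_force: [0.1, 0.8, -7.4]
opening: 0.264
time: 21.8
eef_pos: [0.4931, 0.2195, 0.2935]
orientation: [[0.375, 0.927, 0.0], [0.927, -0.375, -0.001], [-0.001, 0.0, -1.0]]
ft_force: [1.2, -0.8, -5.5]
opening: 0.266
22.1 pos [0.4931 0.2195 0.2935] F [ 0.66 -0.81 -5.95] sdFz 0.59 op 0.268
```

View pics/s15.png

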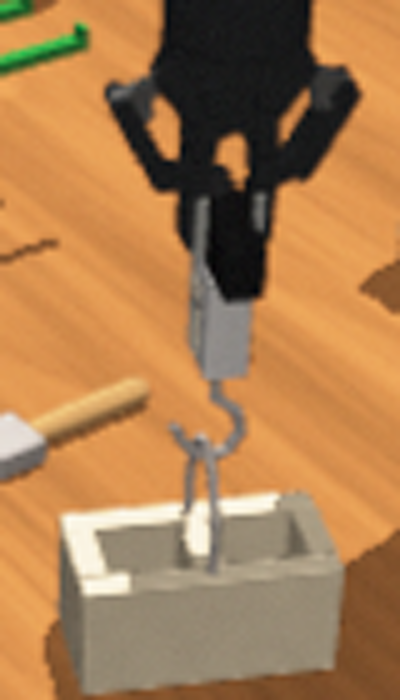

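```bash
python3 -m handwheel '[{"slide":[0,0,0.8],"rotation":[0,0,0],"jaw":1},{"slide":[0,0,1.6],"rotation":[0,0,0],"jaw":1},{"slide":[0,0,2.4],"rotation":[0,0,0],"jaw":1},{"slide":[0,0,3.4],"rotation":[0,0,0],"jaw":1},{"slide":[0,0,4.6],"rotation":[0,0,0],"jaw":1},{"slide":[0,0,6],"rotation":[0,0,0],"jaw":1},{"slide":[0,0,7.5],"rotation":[0,0,0],"jaw":1},{"slide":[0,0,9],"rotation":[0,0,0],"jaw":1},{"slide":[0,0,10],"rotation":[0,0,0],"jaw":1},{"slide":[0,0,10],"rotation":[0,0,0],"jaw":1}]'; python3 st.py s16;python3 -c "
from h import *
i=cams.read_camera('wrist');cv2.imwrite('pics/w16.png',i);crop(i,225,90,425,230,4,'pics/w16c.png')"
```

```text
time: 22.93
eef_pos: [0.4929, 0.2196, 0.2833]
orientation: [[0.375, 0.927, -0.001], [0.927, -0.375, -0.0], [-0.001, -0.0, -1.0]]
ft_force: [-0.1, -0.2, -2.4]
opening: 0.267
23.2333 pos [0.493  0.2196 0.2835] F [ 0.07  0.01 -1.99] sdFz 0.21 op 0.26
```

View pics/s16.png

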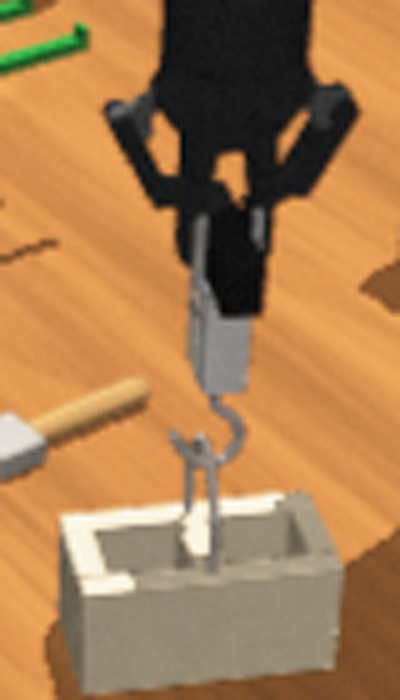

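View pics/w16c.png

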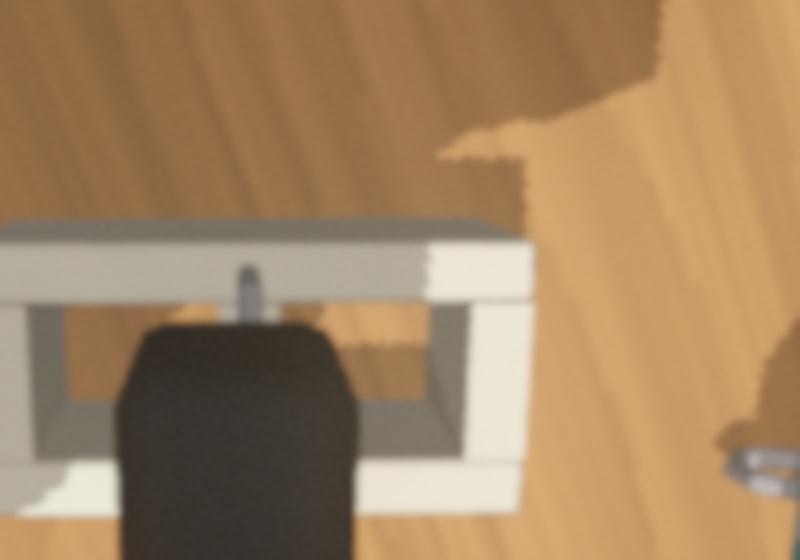

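Load is off (Fz -2.0) and the block stands as before. Reversing the hooking path.

```bash
python3 -m handwheel '[{"slide":[0,-1.5,2],"rotation":[0,0,0],"jaw":1},{"slide":[0,-4,4],"rotation":[0,0,0],"jaw":1},{"slide":[0,-6.5,7],"rotation":[0,0,0],"jaw":1},{"slide":[0,-8.5,10],"rotation":[0,0,0],"jaw":1},{"slide":[0,-9.5,13],"rotation":[0,0,0],"jaw":1},{"slide":[0,-9.5,17],"rotation":[0,0,0],"jaw":1},{"slide":[0,-9.5,21],"rotation":[0,0,0],"jaw":1},{"slide":[0,-9.5,25],"rotation":[0,0,0],"jaw":1},{"slide":[0,-9.5,28],"rotation":[0,0,0],"jaw":1},{"slide":[0,-9.5,29],"rotation":[0,0,0],"jaw":1}]'; python3 st.py s17
```

```text
time: 24.12
eef_pos: [0.484, 0.223, 0.2537]
orientation: [[0.375, 0.927, -0.001], [0.927, -0.375, -0.001], [-0.001, -0.001, -1.0]]
ft_force: [-0.2, 0.2, -2.0]
opening: 0.264
24.4167 pos [0.4843 0.2231 0.2545] F [-0.05  0.06 -2.23] sdFz 0.9 op 0.263
```

View pics/s17.png

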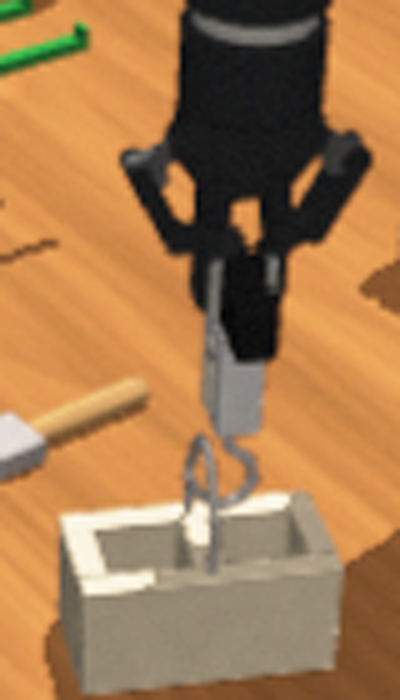

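Same picture as on the way in. Retreating.

```bash
python3 -m handwheel '[{"slide":[0,-3,0],"rotation":[0,0,0],"jaw":1},{"slide":[0,-7,0],"rotation":[0,0,0],"jaw":1},{"slide":[0,-12,0],"rotation":[0,0,0],"jaw":1},{"slide":[0,-17,0],"rotation":[0,0,0],"jaw":1},{"slide":[0,-22,0],"rotation":[0,0,0],"jaw":1},{"slide":[0,-27,0],"rotation":[0,0,0],"jaw":1},{"slide":[0,-32,0],"rotation":[0,0,0],"jaw":1},{"slide":[0,-37,0],"rotation":[0,0,0],"jaw":1},{"slide":[0,-41,0],"rotation":[0,0,0],"jaw":1},{"slide":[0,-41,0],"rotation":[0,0,0],"jaw":1}]'; python3 st.py s18; python3 -m handwheel '[{"slide":[0,0,-10],"rotation":[0,0,0],"jaw":1},{"slide":[0,0,-24],"rotation":[0,0,0],"jaw":1},{"slide":[0,0,-39],"rotation":[0,0,0],"jaw":1},{"slide":[0,0,-54],"rotation":[0,0,0],"jaw":1},{"slide":[0,0,-69],"rotation":[0,0,0],"jaw":1},{"slide":[0,0,-82],"rotation":[0,0,0],"jaw":1},{"slide":[0,0,-92],"rotation":[0,0,0],"jaw":1},{"slide":[0,0,-97],"rotation":[0,0,0],"jaw":1},{"slide":[0,0,-100],"rotation":[0,0,0],"jaw":1},{"slide":[0,0,-100],"rotation":[0,0,0],"jaw":1}]'; python3 -c "
from h import *
goto([.5626,-.2297,.355],-5.9)"
```

```text
time: 25.25
eef_pos: [0.4457, 0.2389, 0.2549]
orientation: [[0.374, 0.927, 0.0], [0.927, -0.374, -0.0], [-0.0, 0.0, -1.0]]
ft_force: [1.1, -0.4, -2.7]
opening: 0.262
25.55 pos [0.4464 0.2385 0.2548] F [ 0.03 -0.42 -2.66] sdFz 0.39 op 0.259
time: 26.38
eef_pos: [0.4467, 0.2384, 0.3551]
orientation: [[0.375, 0.927, 0.001], [0.927, -0.375, -0.0], [-0.0, 0.001, -1.0]]
ft_force: [-0.0, 0.5, -1.2]
opening: 0.263
slide [-3.904e+02  2.831e+02  3.000e-01] rot [ 6.000e-04  2.000e-04 -2.817e-01]
```

View pics/s18.png

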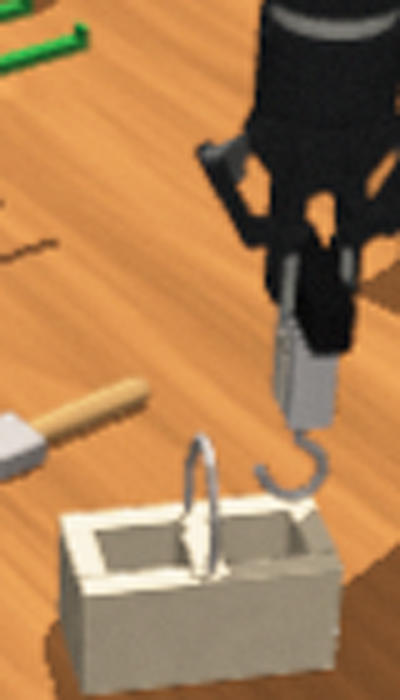

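Unhooked, and the block is upright in place. Carrying the scale back over the rack.

```bash
python3 -m handwheel '[{"slide":[-10,7,0],"rotation":[0,0,0],"jaw":1},{"slide":[-28,20,0],"rotation":[0,0,-0.02],"jaw":1},{"slide":[-51,37,0],"rotation":[0,0,-0.04],"jaw":1},{"slide":[-75,54,0],"rotation":[0,0,-0.06],"jaw":1},{"slide":[-99,72,0],"rotation":[0,0,-0.08],"jaw":1},{"slide":[-123,89,0],"rotation":[0,0,-0.1],"jaw":1},{"slide":[-147,107,0],"rotation":[0,0,-0.12],"jaw":1},{"slide":[-171,124,0],"rotation":[0,0,-0.14],"jaw":1},{"slide":[-195,141,0],"rotation":[0,0,-0.15],"jaw":1},{"slide":[-215,156,0],"rotation":[0,0,-0.16],"jaw":1}]'; python3 -c "
from h import *
goto([.5626,-.2297,.355],-5.9)"
```

```text
time: 27.22
eef_pos: [0.5105, -0.0213, 0.3542]
orientation: [[0.223, 0.975, -0.001], [0.975, -0.223, -0.0], [-0.0, -0.001, -1.0]]
ft_force: [-0.1, -0.3, -2.8]
opening: 0.259
slide [-191.6   97.3   -0.8] rot [-0.0006  0.0003 -0.1219]
```

```bash
python3 -m handwheel '[{"slide":[-24,12,0],"rotation":[0,0,-0.02],"jaw":1},{"slide":[-50,25,0],"rotation":[0,0,-0.035],"jaw":1},{"slide":[-76,38,0],"rotation":[0,0,-0.05],"jaw":1},{"slide":[-102,52,0],"rotation":[0,0,-0.065],"jaw":1},{"slide":[-128,65,0],"rotation":[0,0,-0.08],"jaw":1},{"slide":[-152,77,0],"rotation":[0,0,-0.1],"jaw":1},{"slide":[-172,87,0],"rotation":[0,0,-0.115],"jaw":1},{"slide":[-186,94,0],"rotation":[0,0,-0.122],"jaw":1},{"slide":[-191.6,97.3,0],"rotation":[0,0,-0.122],"jaw":1},{"slide":[-191.6,97.3,0],"rotation":[0,0,-0.122],"jaw":1}]'; python3 -c "
from h import *
i=cams.read_camera('wrist');cv2.imwrite('pics/w19.png',i)
i=cams.read_camera('scene');cv2.imwrite('pics/s19.png',i);crop(i,170,90,300,240,4,'pics/s19c.png')
goto([.5626,-.2297,.1809],-5.9);print(sensors.get_obs()['eef_pos'])"
```

```text
time: 28.05
eef_pos: [0.5625, -0.2307, 0.3529]
orientation: [[0.104, 0.995, -0.002], [0.995, -0.104, 0.001], [0.001, -0.002, -1.0]]
ft_force: [-0.0, 0.3, -3.0]
opening: 0.263
slide [ -0.8   0.4 173. ] rot [-0.0014 -0.0005  0.0001]
[ 0.56248631 -0.22895981  0.35387159]
```

View pics/w19.png

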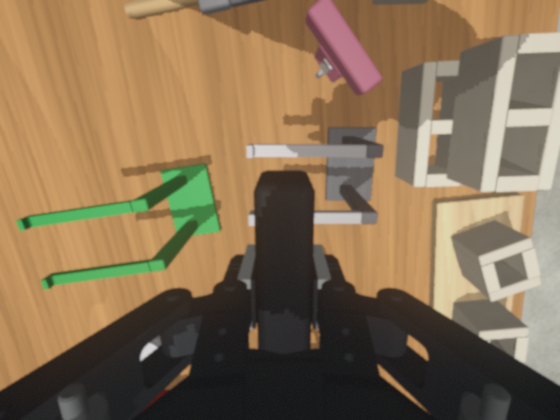

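View pics/s19c.png

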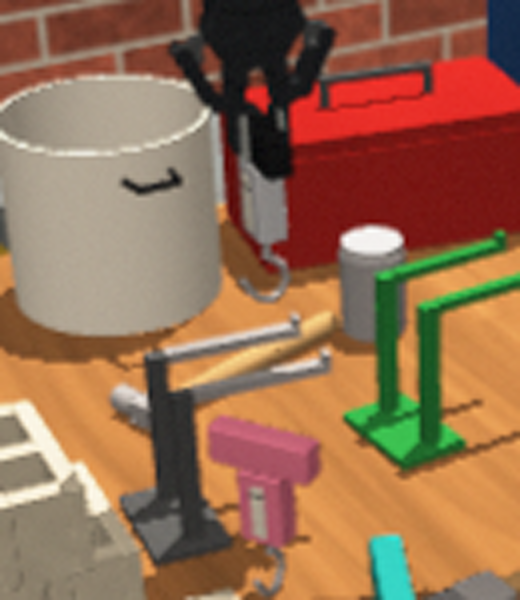

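The scale sits as it was grasped. Lowering to about 6 mm above the prongs.

```bash
python3 -m handwheel '[{"slide":[-0.8,0.4,12],"rotation":[0,0,0],"jaw":1},{"slide":[-0.8,0.4,32],"rotation":[0,0,0],"jaw":1},{"slide":[-0.8,0.4,55],"rotation":[0,0,0],"jaw":1},{"slide":[-0.8,0.4,78],"rotation":[0,0,0],"jaw":1},{"slide":[-0.8,0.4,101],"rotation":[0,0,0],"jaw":1},{"slide":[-0.8,0.4,122],"rotation":[0,0,0],"jaw":1},{"slide":[-0.8,0.4,140],"rotation":[0,0,0],"jaw":1},{"slide":[-0.8,0.4,155],"rotation":[0,0,0],"jaw":1},{"slide":[-0.8,0.4,164],"rotation":[0,0,0],"jaw":1},{"slide":[-0.8,0.4,167],"rotation":[0,0,0],"jaw":1}]'; python3 -c "
from h import *
i=cams.read_camera('wrist');cv2.imwrite('pics/w20.png',i)
goto([.5626,-.2297,.1809],-5.9);o=sensors.get_obs();print(o['eef_pos'],o['ft_force'])"
```

```text
time: 28.98
eef_pos: [0.5619, -0.2281, 0.1854]
orientation: [[0.102, 0.995, -0.003], [0.995, -0.102, 0.002], [0.002, -0.003, -1.0]]
ft_force: [-0.1, -0.3, -2.4]
opening: 0.263
slide [-1.2  0.6  5. ] rot [-0.0028 -0.0014  0.001 ]
[ 0.56213516 -0.22848686  0.18588388] [-1.11279074  0.42184597 -2.6587181 ]
```

View pics/w20.png

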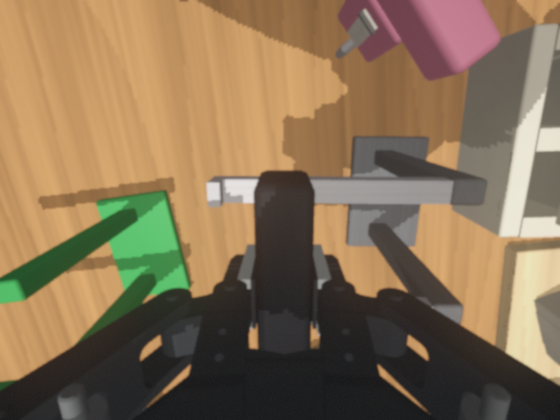

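```bash
python3 -m handwheel '[{"slide":[-1,0.5,1],"rotation":[0,0,0],"jaw":1},{"slide":[-1,0.5,2],"rotation":[0,0,0],"jaw":1},{"slide":[-1,0.5,3],"rotation":[0,0,0],"jaw":1},{"slide":[-1,0.5,3.7],"rotation":[0,0,0],"jaw":1},{"slide":[-1,0.5,4.3],"rotation":[0,0,0],"jaw":1},{"slide":[-1,0.5,4.8],"rotation":[0,0,0],"jaw":1},{"slide":[-1,0.5,5],"rotation":[0,0,0],"jaw":1},{"slide":[-1,0.5,5],"rotation":[0,0,0],"jaw":1},{"slide":[-1,0.5,5],"rotation":[0,0,0],"jaw":1},{"slide":[-1,0.5,5],"rotation":[0,0,0],"jaw":1}]'; python3 st.py s21
```

```text
time: 29.87
eef_pos: [0.5626, -0.2296, 0.1811]
orientation: [[0.102, 0.995, -0.002], [0.995, -0.102, 0.001], [0.001, -0.003, -1.0]]
ft_force: [0.3, -0.7, -1.0]
opening: 0.265
30.1667 pos [ 0.5626 -0.2296  0.1811] F [-0.06 -0.18 -0.46] sdFz 0.57 op 0.265
```

Prongs carry about 2 N of the scale's weight. Down 0.5 mm more and open gently.

```bash
python3 -m handwheel '[{"slide":[0,0,0.5],"rotation":[0,0,0],"jaw":1},{"slide":[0,0,0.5],"rotation":[0,0,0],"jaw":1},{"slide":[0,0,0.5],"rotation":[0,0,0],"jaw":0.4},{"slide":[0,0,0.5],"rotation":[0,0,0],"jaw":0.3},{"slide":[0,0,0.5],"rotation":[0,0,0],"jaw":0.2},{"slide":[0,0,0.5],"rotation":[0,0,0],"jaw":0},{"slide":[0,0,0.5],"rotation":[0,0,0],"jaw":-0.3},{"slide":[0,0,0.5],"rotation":[0,0,0],"jaw":-0.6},{"slide":[0,0,0.5],"rotation":[0,0,0],"jaw":-1},{"slide":[0,0,0.5],"rotation":[0,0,0],"jaw":-1}]' 20; python3 st.py s22; python3 -c "
from h import *
i=cams.read_camera('wrist');cv2.imwrite('pics/w22.png',i)"
```

```text
time: 31.0
eef_pos: [0.5626, -0.2296, 0.1805]
orientation: [[0.102, 0.995, -0.002], [0.995, -0.102, 0.001], [0.001, -0.002, -1.0]]
ft_force: [-0.8, -0.3, -0.7]
opening: 1.002
31.3 pos [ 0.5626 -0.2296  0.1805] F [-0.76 -0.16  0.15] sdFz 0.3 op 1.002
```

View pics/w22.png

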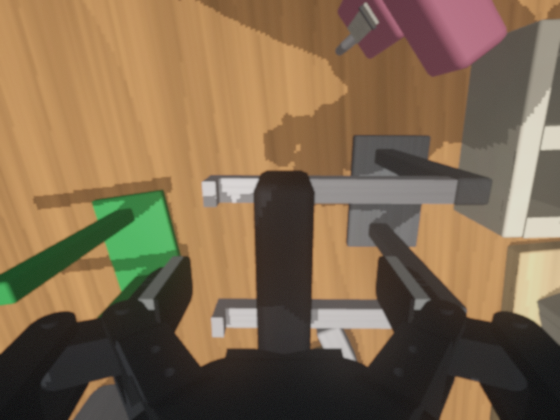

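Released, with the handle on both prongs. Rising straight up and checking from the scene and top cameras.

```bash
python3 -m handwheel '[{"slide":[0,0,-6],"rotation":[0,0,0],"jaw":-1},{"slide":[0,0,-18],"rotation":[0,0,0],"jaw":-1},{"slide":[0,0,-35],"rotation":[0,0,0],"jaw":-1},{"slide":[0,0,-55],"rotation":[0,0,0],"jaw":-1},{"slide":[0,0,-80],"rotation":[0,0,0],"jaw":-1},{"slide":[20,0,-105],"rotation":[0,0,0],"jaw":-1},{"slide":[45,0,-115],"rotation":[0,0,0],"jaw":-1},{"slide":[70,0,-115],"rotation":[0,0,0],"jaw":-1},{"slide":[90,0,-115],"rotation":[0,0,0],"jaw":-1},{"slide":[98,0,-115],"rotation":[0,0,0],"jaw":-1}]'; python3 -c "
from h import *
i=cams.read_camera('scene');cv2.imwrite('pics/s23.png',i);crop(i,180,140,370,300,4,'pics/s23c.png')
c=cams.calibration('wrist');i=cams.read_camera('wrist');crop(i,245,220,345,350,6,'pics/w23c.png')
i=cams.read_camera('top');cv2.imwrite('pics/t23.png',i)"
python3 ov.py .494 .218 -22 pics/t23.png pics/s23.png
```

```text
time: 32.18
eef_pos: [0.5733, -0.1301, 0.2977]
orientation: [[0.1, 0.995, -0.0], [0.995, -0.1, 0.001], [0.001, -0.0, -1.0]]
ft_force: [0.1, -0.1, 0.9]
opening: 1.002
```

View pics/s23c.png

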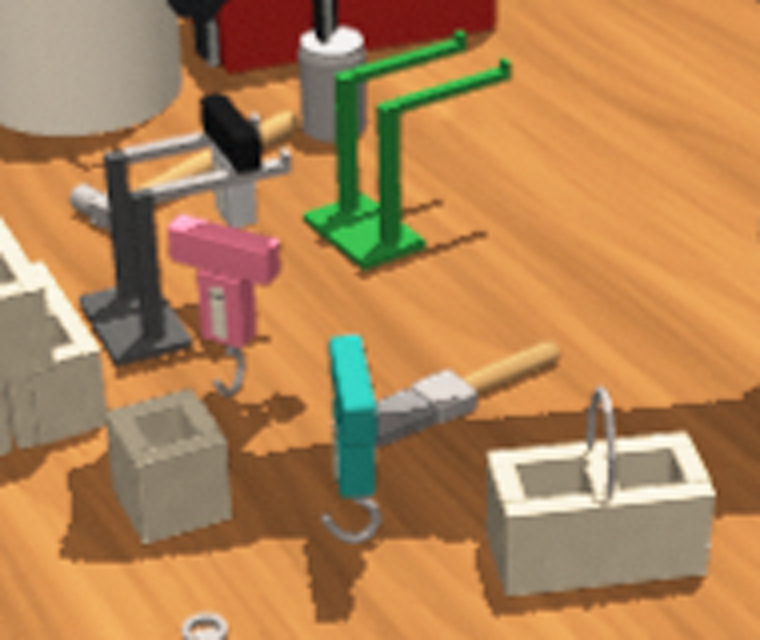

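View pics/w23c.png

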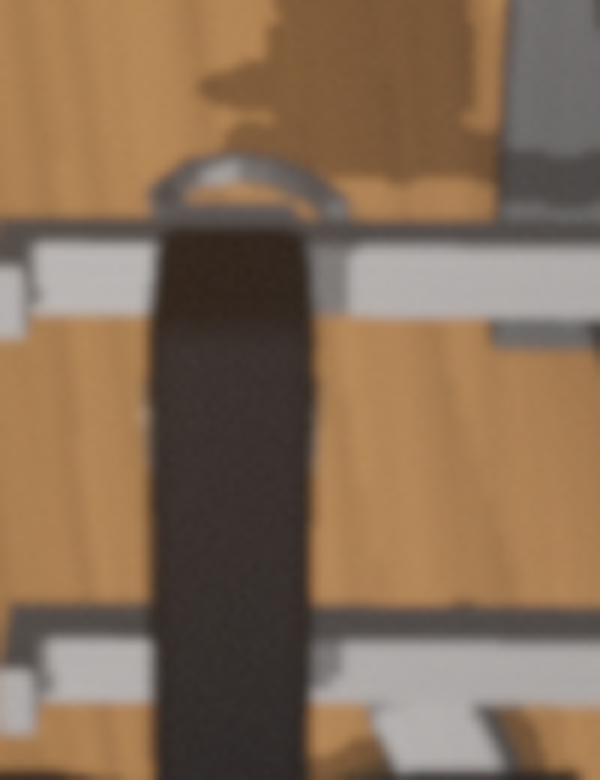

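View pics/ov_scene.png

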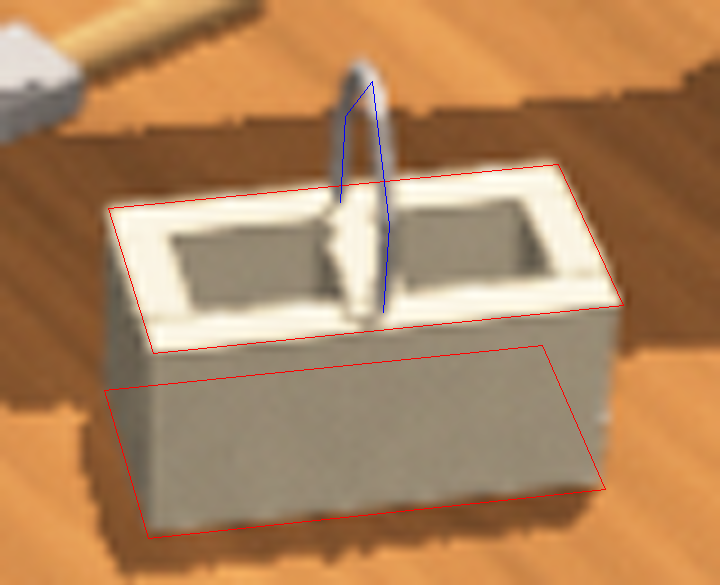

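View pics/t23.png

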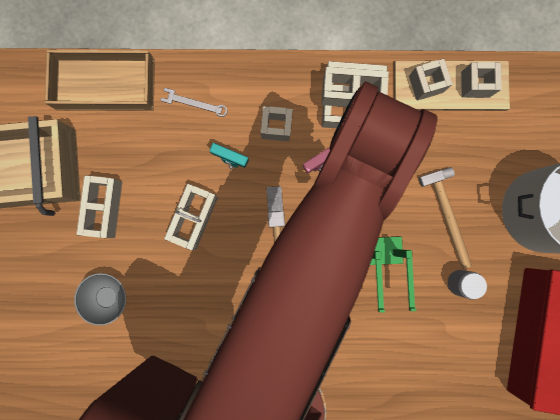

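The scale hangs on both prongs, upright. The block is within about 2 mm of its start, and the bystanders sit at their first pixels. Handing in.

```bash
python3 -c "
from plant import ctrl
print(ctrl.sign_off())"
```

```text
the job is handed in; nothing more can be done
None
```

The block was weighed and the job handed in at about 32 s of the 72 s allowed; no verdict came back.

- **Strain:** I hooked the black scale under the loop and held it at about 3.3 N for roughly 1.5 s, with the block still standing on the bench.
- **Weighing:** I raised the block about 15 mm and held it level and still for about 3 s. It read about 6.0 N, or roughly 0.62 kg.
- **Return:** I set the block down, unhooked the scale, hung it back in the grey rack and let go.

In the last pictures the scale hangs upright on both prongs and the block stands within about 2 mm of where it was. The half block, plain block and mallet had not moved. The arm hid part of the brush from the top camera, but it looked unmoved in the scene view. No check failed. The one odd reading was a steady 0.5 px image shift while I checked the block was still; comparing a frame with itself gave the same shift, so it was an artefact.

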